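Check the emptied nut bowl for damp with a pin moisture meter

TASK

The wooden nut bowl is to be checked for damp before it is oiled: tip its five walnuts into the crate's empty compartment and stand the bowl back upright in the middle of the round silicone pad. Then take the moisture meter out of its stand and hold it upright over the bowl, both pins inside the pencilled ring on the bowl's floor and in line with the grain (handle to handle), pressing gently so that the sprung pins go in about half-way and never hard. Finish while holding the meter there, steady in the gripper, and leave the other things on the counter where they are.

Things in the scene. Friction and masses are not known exactly. Their poses are not given: they have to be found in the camera images.
- bowl: Loose wooden bowl holding the walnuts, 0.22 kg +-20%, 176 mm across the rim, 50 mm high, foot 84 mm across, walls flaring at about 45 deg, flat inner floor 80 mm across. Two opposite bar handles at the rim, 26 mm wide, 32 to 50 mm above the underside, free from 88 to 130 mm from the axis. Origin: centre of the underside; z out of the mouth; x handle to handle, the way of the grain.
- bowl_handle_a (a point): Middle of the free part of the bowl's handle at its -x end: 110 mm from the bowl's axis, 41 mm above its underside, half-way through the handle's thickness. Axes as the bowl's. At the start this is the handle nearer the robot.
- bowl_handle_b (a point): The same point on the opposite handle, at the bowl's +x end.
- bowl_mark (a point): Centre of the pencilled ring (41 mm across) on the middle of the bowl's inner floor, 10 mm above the bowl's underside; a thin pencil line through it along x shows the way of the grain. Axes as the bowl's.
- pad: Fixed round flat silicone jar gripper, 150 mm across, 3 mm thick, lying on the counter under the bowl. Origin: centre of its underside, at counter level.
- walnut0_center (a point): Centre of loose walnut 1 of five: in the shell, 30 mm thick, 34 mm long, 12 g.
- walnut1_center (a point): Centre of loose walnut 2 of five: in the shell, 30 mm thick, 34 mm long, 12 g.
- walnut2_center (a point): Centre of loose walnut 3 of five: in the shell, 30 mm thick, 34 mm long, 12 g.
- walnut3_center (a point): Centre of loose walnut 4 of five: in the shell, 30 mm thick, 34 mm long, 12 g.
- walnut4_center (a point): Centre of loose walnut 5 of five: in the shell, 30 mm thick, 34 mm long, 12 g.
- bay_floor (a point): Floor centre of the crate's empty bay, 10 mm above the counter. The fixed wooden crate (340 by 170 mm, 75 mm high) has three like bays in a row along its long side, this point's x; two hold spice tins and jar lids, any of the three may be the empty one. The bay is 103 mm (x) by 154 mm (y) inside; outer walls reach 65 mm above this point, partitions 55 mm.
- stand: Fixed desk stand of the moisture meter, 64 mm (x) by 52 mm (y), 44 mm high, with a socket from above in which the meter stands upright, pins down, about 1 mm loose all round. Origin: centre of the underside, at counter level.
- meter_center (a point): Centre (half-way up the case) of the loose pin moisture meter: upright flat-sided case 36 mm wide (x), 24 mm thick (y), 118 mm tall (z, pins to top), 0.12 kg. In the stand its underside is 18 mm above the counter and 26 mm of it are inside the socket. The two pins stand side by side along x.
- pin_tips (a point): Point half-way between the tips of the meter's two steel contact pins, 12 mm below the case when not pressed, on its middle axis. The blunt pins are 3.6 mm thick, 20 mm apart along the meter's x, and move in together.
- pins (a joint): How far the sprung pins are pushed into the meter: 0 = fully out, 0.008 m = fully in. The springs take about 0.9 N to start, 2.7 N half-way and 4.5 N fully in.
- coffee_jar: Loose bystander, not to be disturbed: brown glass coffee jar with a black lid, 82 mm across, 132 mm tall. Origin: centre of its underside.
- canister: Loose bystander, not to be disturbed: stainless canister with a screw-top lid, 98 mm across, 159 mm tall. Origin: centre of its underside.
- oil_bottle: Loose bystander, not to be disturbed: bottle of wood oil, 58 mm across, 150 mm tall. Origin: centre of its underside.
- mug: Loose bystander, not to be disturbed: white mug, 80 mm across, 88 mm tall, handle on its +y side. Origin: centre of its underside.
- oil_brush: Loose bystander, not to be disturbed: flat oiling brush lying along its x, about 200 mm long. Origin: centre of its underside.
- salt_pot: Loose bystander, not to be disturbed: small white salt pot, 52 mm across and 52 mm tall. Origin: centre of its underside.
- nutcracker: Loose bystander, not to be disturbed: steel nutcracker lying along its x, 155 mm long, 52 mm wide, 12 mm high. Origin: centre of its underside.
Things that resemble listed ones, but are neither listed nor needed, are in the scene too. What is shaped like the part that bears walnut4_center but blue is not meant. What is shaped like the part that bears meter_center but orange or red is not meant.

How it is judged:
On the way, in this order (a step that is already met when the one before it is completed fails the run):
1. the bowl is lifted off the pad and tipped well over (angle between bowl_mark's own z axis and vertical above 0.6 rad and height (world z) of bowl_mark above 0.05 m), for 0.05 s.
2. all five walnuts lie in the crate's empty compartment (x of walnut0_center in the frame of bay_floor between -0.05 and 0.05 m and y of walnut0_center in the frame of bay_floor between -0.077 and 0.077 m and z of each of walnut0_center, walnut1_center, walnut2_center, walnut3_center, walnut4_center in the frame of bay_floor below 0.052 m and x of walnut1_center in the frame of bay_floor between -0.05 and 0.05 m and y of walnut1_center in the frame of bay_floor between -0.077 and 0.077 m and x of walnut2_center in the frame of bay_floor between -0.05 and 0.05 m and y of walnut2_center in the frame of bay_floor between -0.077 and 0.077 m and x of walnut3_center in the frame of bay_floor between -0.05 and 0.05 m and y of walnut3_center in the frame of bay_floor between -0.077 and 0.077 m and x of walnut4_center in the frame of bay_floor between -0.05 and 0.05 m and y of walnut4_center in the frame of bay_floor between -0.077 and 0.077 m), for 0.2 s.
3. the bowl stands upright on the pad again and is let go (all of step 2 and angle between bowl_mark's own z axis and vertical below 0.07 rad and horizontal distance between bowl_mark and pad below 0.033 m and height (world z) of bowl_mark below 0.0165 m and contact force between the fingers and bowl below 0.1 N and linear speed of bowl below 0.02 m/s), for 0.2 s.
At the end, for the whole second after the job is handed in: Still held in the fingers: pins on the bowl floor within 10 mm of the ring's centre, pushed in 1.5 to 6.8 mm with 0.8 to 10 N, case within 8 deg of upright, pins within 15 deg of the grain. Bowl upright (4 deg), within 33 mm of the pad's centre, untouched by fingers; all walnuts in the empty bay (all of step 2 and angle between meter_center's own z axis and vertical below 0.14 rad and height (world z) of meter_center above 0.06 m and angle between the x axis of meter_center and the x axis of bowl_mark, either way round below 0.26 rad and distance between pin_tips and bowl_mark below 0.01 m and value of joint pins between 0.0015 and 0.0068 m and contact force between meter and bowl between 0.8 and 10 N and contact force between the fingers and meter above 2 N and contact force between the fingers and bowl below 0.2 N and linear speed of meter below 0.02 m/s and angle between bowl_mark's own z axis and vertical below 0.07 rad and horizontal distance between bowl_mark and pad below 0.033 m and height (world z) of bowl_mark below 0.0165 m); the arm keeps its last pose, push and grip.
It fails at once if the meter is pressed hard on the bowl (over 20 N) (contact force between meter and bowl above 20 N).
It fails at once if another thing on the counter is disturbed (jar, canister, bottle, mug, brush, salt pot or nutcracker moved by over 25 mm) (distance of any of coffee_jar, canister, oil_bottle, mug, oil_brush, salt_pot, nutcracker from where it was at the start of the episode above 0.025 m).
It also fails if it takes over 72 s, if anything falls off the work surface, if the arm or the gripper's body presses on something with over 40 N, if the wrist force passes 120 N, or if a joint passes its speed limit or range.

ROBOT

A 7-joint arm with a two-finger parallel gripper is mounted at the origin on the work surface. World frame = base frame: x ahead of the robot, y to its left, z up, the work surface at z = 0. Lengths are in m, angles in rad, forces in N, time in s.
With the tool pointing down it reaches from about 0.425 to 0.875 m from the base axis. Payload 4.7 kg.
Tool frame: the origin (TCP) lies at the centre of the arm's flange, where the gripper is bolted on; the fingertips stand 182 mm ahead of it and the grasp point (between the pads) lies 164 mm ahead of it; x points along the fingers, y is the direction in which the jaws open and shut, and the axes are right-handed (so a half turn about x gives the same grasp; the last joint's range is limited). The gripper opens to 87 mm and grips with 3 to 60 N. Pads are 19 mm wide; open, the fingers measure 117 mm over their backs; the gripper's body (75 mm by 190 mm) begins 51 mm behind the grasp point.
Start: joints at [1.168, 0.321, -0.07, 1.45, 0.023, 1.371, -0.057], TCP at [0.263, -0.594, 0.405] pointing down, gripper open.
Joint ranges: [-2.86, 2.86], [-0.3, 2.09], [-1.38, 1.24], [0.06, 2.45], [-1.56, 4.7], [0.09, 2.05], [-2.69, 2.69]. Speed limits (rad/s): [2.57, 2.57, 3.14, 3.14, 3.14, 3.14, 3.14].

INTERFACE

Orientations are given as a rotation vector (axis times angle).
In Python, from bench import ctrl gives the robot as it stands.
- The arm moves only by the shell command python3 -m crank 'ROWS' [FORCE]. ROWS is JSON, one flat list of numbers, 7 for each row, row after row: the shift along the tool's x, y, z in mm, then the turn, a rotation vector about the tool's x, y, z in rad, then the finger opening in mm, from 0 to 87. A call has exactly 5 rows; each row shifts and turns the commanded pose from where the row before left it, along the tool's axes as they then stand; what a row does not reach is not made up. A row lasts 1/8 s, in which the tool goes at most 62.5 mm and 10.7 degrees, less where a joint would pass 70% of its speed; a pose out of reach is approached as far as the arm can. A call with a gripper value outside its range is refused whole. The fingers move at their own pace and stop on an object; FORCE is the grip in N (left out, the last holds). Time passes only in rows, so rows that do not move let the fingers close, or fill a call up. It gives the time, the measured TCP pose, the force and the opening at its end, in the units of the state.
- ctrl.get_state(): the state, without advancing time (a new reading comes with each control period).
- ctrl.get_image(name): name is "scene" or "top"; returns the picture (400x640x3 uint8, red, green, blue); there is no depth.
- ctrl.camera_params(name): a dict with "K" (3x3 intrinsics, pixels), "world_to_cam" (4x4, takes a point from world to camera coordinates). Camera axes: x right, y down, z forward; pixel columns grow to the right and rows downward; lengths in m; the calibration is good to about 2 mm. A picture is of the moment at which its call begins. camera_params takes no time and is no camera call.
- ctrl.close_job(): hands the job in, once; it reports no verdict.
Trained networks look in the newest picture that a camera, given by its name, has taken for a name from the list of things; names that differ only in an ending like _2 or _b are one class to them, and where a whole thing is asked for, a point or a joint stands for the part that bears it (a point fixed in the world has none). Each returns a list of dicts, best first, with "confidence" (0 to 1); they miss things now and then, are a little off and sometimes report something else, mostly with a low value. They report only what shows in the picture. A call takes as long as a camera call. They do not tell look-alikes from the thing itself.
- ctrl.regions_of(camera, target): "region" (400x640 bool, what is visible of it) and "at" ([column, row] in pixels, amid what is visible of it).
- ctrl.mark_of(camera, target): "at" ([column, row] in pixels: a listed point, or the origin of a listed thing).
The state is a dict: "time": time; "joint_positions": joint angles; "qd": joint speeds; "joint_torque": joint torques, N m; "position": TCP position; "tool_rot": TCP orientation; "ft_force": force on the tool from outside, world axes, zero at the start; "torque": the same for the moment, N m; "grip_width": opening from 0.0 (shut) to 1.0 (fully open).
Only numpy, scipy, OpenCV 4.12 (cv2) and the standard library are available. Lean on these libraries where they do the work, as an engineer would, in place of code of your own. Each camera call takes 0.05 s, during which the arm holds its last target.

## Working session

There is one attempt and no reset: what is moved stays moved. The work goes in short steps, Python scripts to look and compute and a shell command to move; the robot and the scene stay as the last step left them, time stands still between calls to the robot, and variables do not carry over. Pictures are saved under pics/ and viewed, and the job is handed in when it is done.

```bash
ls; mkdir -p pics
python3 - <<'E'
from bench import ctrl
import cv2,numpy as np
s=ctrl.get_state()
for k,v in s.items(): print(k,np.round(v,3))
for c in("scene","top"):
    im=ctrl.get_image(c); cv2.imwrite(f"pics/{c}0.png",im[:,:,::-1]); p=ctrl.camera_params(c); print(c,np.round(p["K"],1).tolist(),np.round(p["world_to_cam"],3).tolist())
E
```

```text
pics
time 0.0
joint_positions [ 1.168  0.322 -0.07   1.452  0.023  1.371 -0.057]
qd [ 0.001  0.    -0.     0.002 -0.003  0.002  0.001]
joint_torque [ 0.0000e+00 -4.9129e+01 -4.0300e-01 -3.1253e+01 -6.4000e-02  4.4000e-02
  0.0000e+00]
position [ 0.263 -0.594  0.404]
tool_rot [ 1.992  0.423 -1.993]
ft_force [-0.114  0.008 -0.966]
torque [-0.034 -0.005 -0.009]
grip_width 1.004
scene [[432.8, 0.0, 324.0], [0.0, 432.8, 207.1], [0.0, 0.0, 1.0]] [[-0.799, 0.601, -0.002, 0.397], [0.466, 0.617, -0.634, -0.239], [-0.38, -0.508, -0.773, 1.605], [0.0, 0.0, 0.0, 1.0]]
top [[388.0, 0.0, 316.6], [0.0, 388.0, 195.7], [0.0, 0.0, 1.0]] [[0.014, -1.0, 0.023, 0.04], [-0.998, -0.016, -0.066, 0.557], [0.066, -0.022, -0.998, 1.022], [0.0, 0.0, 0.0, 1.0]]
```

View pics/scene0.png

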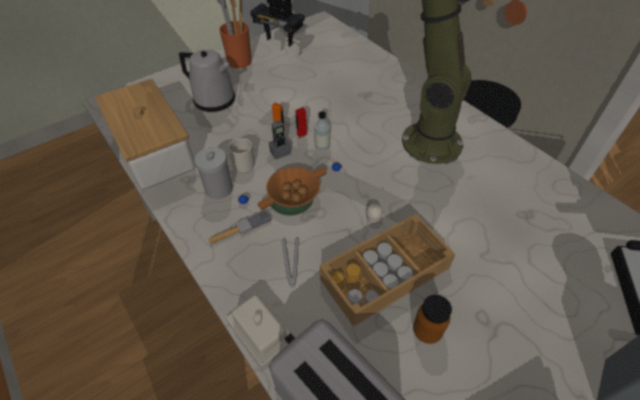

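View pics/top0.png

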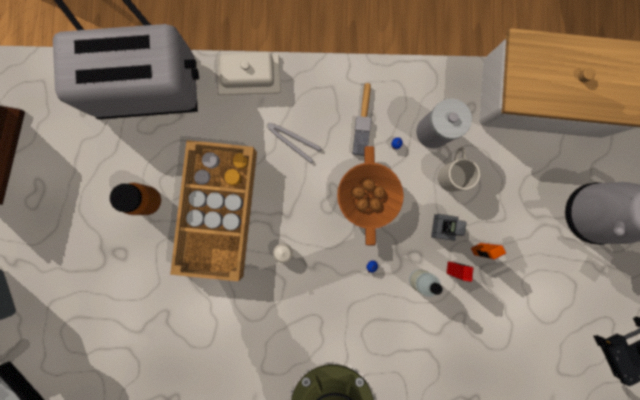

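```bash
cat > h.py <<'E'
from bench import ctrl
import cv2,numpy as np
from scipy.spatial.transform import Rotation as R
P={c:ctrl.camera_params(c) for c in("scene","top")}
def ray(c,uv):
    p=P[c];K=np.array(p["K"]);T=np.array(p["world_to_cam"])
    d=T[:3,:3].T@np.linalg.solve(K,[uv[0],uv[1],1]);o=-T[:3,:3].T@T[:3,3];return o,d
def atz(c,uv,z):
    o,d=ray(c,uv);return o+d*(z-o[2])/d[2]
def tri(a,b):
    A=np.zeros((3,3));y=np.zeros(3)
    rs=[]
    for c,uv in(("scene",a),("top",b)):
        o,d=ray(c,uv);d=d/np.linalg.norm(d);M=np.eye(3)-np.outer(d,d);A+=M;y+=M@o
    X=np.linalg.solve(A,y)
    for c,uv in(("scene",a),("top",b)):
        o,d=ray(c,uv);d=d/np.linalg.norm(d);rs.append(np.linalg.norm((np.eye(3)-np.outer(d,d))@(X-o)))
    return X,max(rs)
def proj(c,X):
    p=P[c];x=np.array(p["world_to_cam"])@np.append(X,1);x=np.array(p["K"])@x[:3];return x[:2]/x[2]
def img(c,name,box=None,s=1):
    im=ctrl.get_image(c)
    if box is None: box=(0,0,640,400)
    im=im[box[1]:box[3],box[0]:box[2]]
    im=cv2.resize(im,None,fx=s,fy=s,interpolation=cv2.INTER_CUBIC)
    cv2.imwrite(f"pics/{name}.png",im[:,:,::-1])
def marks(names,thr=0.3):
    for n in names:
        for c in("scene","top"):
            for d in ctrl.mark_of(c,n):
                if d["confidence"]>thr: print(n,c,np.round(d["at"],1),round(d["confidence"],2))
E
python3 - <<'E'
from h import *
img("top","topA",(165,130,505,310),2.35); img("scene","scA",(200,90,460,320),2.5)
marks("bowl bowl_handle_a bowl_handle_b bowl_mark pad bay_floor stand meter_center pin_tips coffee_jar canister oil_bottle mug salt_pot nutcracker oil_brush".split())
print(ctrl.get_state()["time"])
E
```

```text
bowl scene [294.4 197.6] 0.95
bowl top [365.5 198.4] 0.76
bowl top [433.7 132.2] 0.52
bowl_handle_a scene [321.  172.8] 0.94
bowl_handle_a scene [265.3 201.6] 0.91
bowl_handle_a scene [416.  255.7] 0.32
bowl_handle_a top [370.2 237.5] 0.76
bowl_handle_a top [370.6 151.5] 0.62
bowl_handle_b scene [321.  172.8] 0.94
bowl_handle_b scene [265.3 201.6] 0.91
bowl_handle_b scene [416.  255.7] 0.32
bowl_handle_b top [370.2 237.5] 0.76
bowl_handle_b top [370.6 151.5] 0.62
bowl_mark scene [289.1 191.2] 0.8
bowl_mark top [368.9 194.6] 0.8
pad scene [291.3 199.9] 0.61
pad scene [292.2 197.7] 0.39
pad top [213.1 250.6] 0.5
bay_floor scene [413.3 255.7] 0.81
bay_floor scene [374.1 216.8] 0.53
bay_floor top [211.5 255.2] 0.66
stand scene [281.3 150.8] 0.83
stand scene [292.1 265.3] 0.45
stand top [443.8 228. ] 0.72
stand top [368.7 116.8] 0.37
meter_center scene [302.5 120.3] 0.68
meter_center scene [279.8 134.8] 0.61
meter_center scene [277.1 117. ] 0.51
meter_center top [450.8 222.8] 0.73
meter_center top [485.  250.5] 0.64
meter_center top [457.1 270.3] 0.61
pin_tips scene [245.6 165.1] 0.56
coffee_jar scene [427.1 329.9] 0.59
coffee_jar top [146.2 197.2] 0.85
coffee_jar top [376.7 199.7] 0.59
canister scene [221.1 189.4] 0.8
canister scene [285.9 194.9] 0.62
canister top [433.  135.4] 0.81
oil_bottle scene [322.4 144.3] 0.64
oil_bottle top [417.1 276.1] 0.86
oil_bottle top [379.5 192. ] 0.39
mug scene [245.7 162.5] 0.74
mug scene [291.7 262.8] 0.67
mug top [452.7 179.8] 0.85
mug top [360.8 206.3] 0.72
salt_pot scene [373.5 214.8] 0.59
salt_pot top [283.3 251.6] 0.79
salt_pot top [444.3 229. ] 0.49
nutcracker scene [290.5 263.2] 0.82
nutcracker scene [279.8 153.3] 0.54
nutcracker top [293.  140.3] 0.7
nutcracker top [377.6 190.5] 0.33
oil_brush scene [241.8 231.6] 0.66
oil_brush top [366.3 119.3] 0.75
1.8
```

View pics/topA.png

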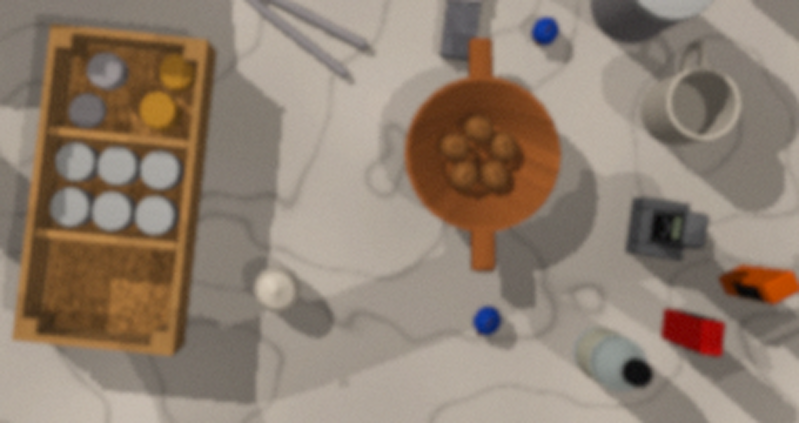

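View pics/scA.png

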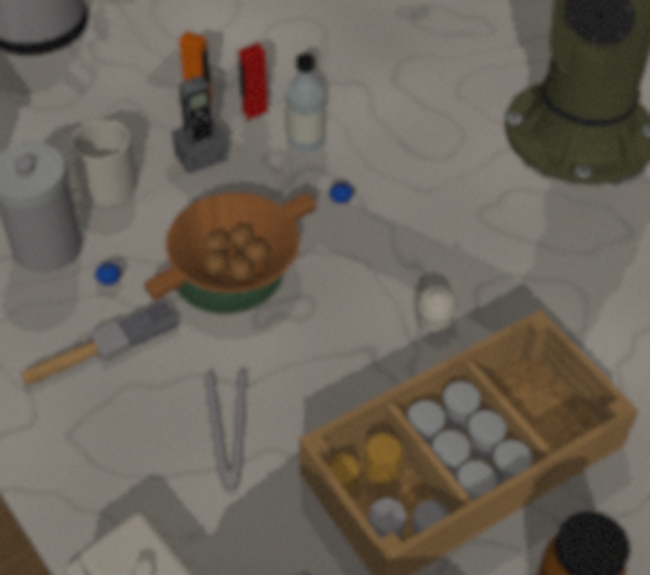

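Run:
```python
from h import *
def t(n,a,b): X,r=tri(a,b); print(n,np.round(X,3),round(r,4))
t("bowl",[294.4,197.6],[365.5,198.4]); t("mark",[289.1,191.2],[368.9,194.6])
t("ha",[321,172.8],[370.2,237.5]); t("hb",[265.3,201.6],[370.6,151.5])
print(atz("top",[370.2,237.5],.044),atz("top",[370.6,151.5],.044))
t("bay",[413.3,255.7],[211.5,255.2]); t("stand",[281.3,150.8],[443.8,228]); t("meter",[279.8,134.8],[450.8,222.8])
t("jar",[427.1,329.9],[146.2,197.2]);t("can",[221.1,189.4],[433,135.4]);t("oil",[322.4,144.3],[417.1,276.1]);t("mug",[245.7,162.5],[452.7,179.8]);t("salt",[373.5,214.8],[283.3,251.6])
# crate outer top corners in top image (from crop)
o=np.array([165,130])
for q in([55,28],[213,40],[180,354],[14,340]): print("crate",np.round(atz("top",np.array(q)/2.35+o,.075),3))
# rim: ring extent
for q in([405,152],[560,152],[481,78],[481,228]): print("rim",np.round(atz("top",np.array(q)/2.35+o,.053),3))
# stand top
for q in([633,198],[690,203],[683,260],[627,250]): print("st",np.round(atz("top",np.array(q)/2.35+o,.044),3))
```

```text
bowl [ 0.553 -0.088 -0.007] 0.0009
mark [ 0.564 -0.094  0.027] 0.0041
ha [ 0.445 -0.091  0.043] 0.0033
hb [ 0.667 -0.087  0.057] 0.0053
[ 0.4473898  -0.09261957  0.044     ] [ 0.67345452 -0.09250776  0.044     ]
bay [0.398 0.322 0.002] 0.0066
stand [ 0.472 -0.297  0.004] 0.0037
meter [ 0.484 -0.279  0.101] 0.0063
jar [0.543 0.507 0.007] 0.003
can [ 0.731 -0.275 -0.012] 0.0021
oil [ 0.344 -0.219  0.022] 0.0038
mug [ 0.604 -0.324  0.003] 0.0029
salt [0.404 0.136 0.013] 0.0018
crate [0.684 0.376 0.075]
crate [0.674 0.206 0.075]
crate [0.338 0.233 0.075]
crate [0.35  0.407 0.075]
rim [ 0.557 -0.005  0.053]
rim [ 0.56  -0.177  0.053]
rim [ 0.641 -0.089  0.053]
rim [ 0.475 -0.09   0.053]
st [ 0.51  -0.261  0.044]
st [ 0.506 -0.325  0.044]
st [ 0.442 -0.317  0.044]
st [ 0.452 -0.254  0.044]
```

```bash
python3 - <<'E'
from h import *
s=ctrl.get_state();Rm=R.from_rotvec(s["tool_rot"]).as_matrix();print(np.round(Rm,3))
E
python3 -m crank '[0,0,0,0,0,0,87, 0,0,0,0,0,0.1,87, 0,0,0,0,0.1,0,87, 0,0,0,0,0,0,87, 0,0,0,0,0,0,87]' 20
python3 - <<'E'
from h import *
s=ctrl.get_state();Rm=R.from_rotvec(s["tool_rot"]).as_matrix();print(np.round(Rm,3),np.round(s["joint_positions"],3))
E
```

```text
[[-0.     0.405 -0.914]
 [-0.    -0.914 -0.405]
 [-1.     0.     0.   ]]
time: 2.42
position: [0.263, -0.5945, 0.4047]
tool_rot: [2.071, 0.341, -1.838]
ft_force: [0.1, 0.1, -0.6]
grip_width: 1.0
[[ 0.13   0.403 -0.906]
 [-0.051 -0.91  -0.412]
 [-0.99   0.1   -0.098]] [ 1.21   0.284 -0.085  1.501 -0.076  1.256  0.   ]
```

```bash
cat > plan.py <<'E'
from h import *
import math
def plan(pos,Rt,n=None,start=None):
    """print per-row tool shift (mm) and turn (rad) from current/start pose to the target"""
    if start is None:
        s=ctrl.get_state();p0=np.array(s["position"]);R0=R.from_rotvec(s["tool_rot"])
    else:p0,R0=start
    if not isinstance(Rt,R):Rt=R.from_matrix(Rt)
    d=np.array(pos)-p0;w=(R0.inv()*Rt).as_rotvec()
    if n is None:n=max(1,math.ceil(max(np.linalg.norm(d)/.060,np.linalg.norm(w)/.18)))
    print("rows",n,"turn/row",np.round(w/n,3))
    Rc=R0
    for i in range(n):
        print(i,np.round(Rc.inv().apply(d/n)*1000,1)); Rc=Rc*R.from_rotvec(w/n)
def down(yaw):
    "tool pointing down, tool y at azimuth yaw(rad)"
    x=np.array([0,0,-1.]);y=np.array([np.cos(yaw),np.sin(yaw),0]);return np.c_[x,y,np.cross(x,y)]
E
python3 - <<'E'
from plan import *
plan([.447,-.092,.36],down(-np.pi/2),10)
E
```

```text
rows 10 turn/row [ 0.042 -0.012 -0.008]
0 [  4.3 -38.8 -36.9]
1 [  4.1 -40.2 -35.3]
2 [  4.1 -41.7 -33.6]
3 [  4.  -43.  -31.9]
4 [  4.  -44.3 -30.1]
5 [  4.  -45.5 -28.3]
6 [  4.  -46.6 -26.4]
7 [  4.1 -47.6 -24.4]
8 [  4.2 -48.6 -22.5]
9 [  4.3 -49.5 -20.4]
```

```bash
python3 -m crank '[4,-39,-37,0.042,-0.012,-0.008,60, 4,-40,-35,0.042,-0.012,-0.008,60, 4,-42,-34,0.042,-0.012,-0.008,60, 4,-43,-32,0.042,-0.012,-0.008,60, 4,-44,-30,0.042,-0.012,-0.008,60]'
python3 -c "
from h import *
s=ctrl.get_state();print(list(np.round(s['joint_positions'],4)),s['position'],s['tool_rot'])"
python3 -m crank '[4,-45,-28,0.042,-0.012,-0.008,60, 4,-47,-26,0.042,-0.012,-0.008,60, 4,-48,-24,0.042,-0.012,-0.008,60, 4,-49,-22,0.042,-0.012,-0.008,60, 4,-49,-20,0.042,-0.012,-0.008,60]'
python3 - <<'E'
from h import *
s=ctrl.get_state();print(list(np.round(s['joint_positions'],4)),s['position'],s['tool_rot'])
img("top","top1",(250,100,500,320),3); img("scene","sc1",(200,50,460,290),2.5)
E
```

```text
time: 3.05
position: [0.3558, -0.341, 0.3832]
tool_rot: [2.153, 0.18, -2.031]
ft_force: [0.6, 0.4, 0.6]
grip_width: 0.695
[np.float64(0.9648), np.float64(-0.0171), np.float64(-0.2448), np.float64(1.8801), np.float64(-0.0217), np.float64(1.2102), np.float64(-0.6332)] [ 0.35584362 -0.34099344  0.38319036] [ 2.15292688  0.18034334 -2.03086542]
time: 3.68
position: [0.4453, -0.0896, 0.3618]
tool_rot: [2.22, 0.001, -2.222]
ft_force: [0.9, 0.4, 0.0]
grip_width: 0.69
[np.float64(0.7194), np.float64(-0.056), np.float64(-0.5555), np.float64(1.9533), np.float64(-0.0314), np.float64(1.237), np.float64(-1.3952)] [ 0.44529343 -0.08958082  0.36182332] [ 2.22027217e+00  1.00058577e-03 -2.22224748e+00]
```

View pics/top1.png

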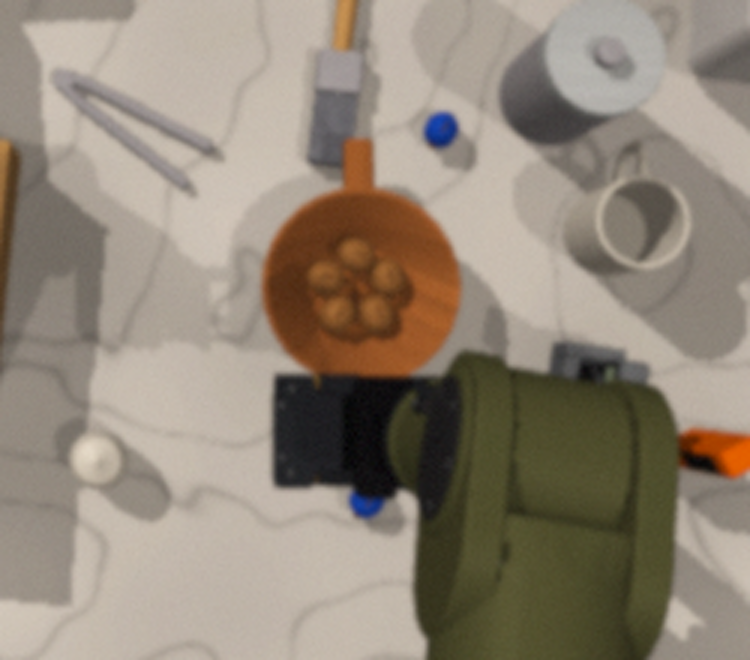

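View pics/sc1.png

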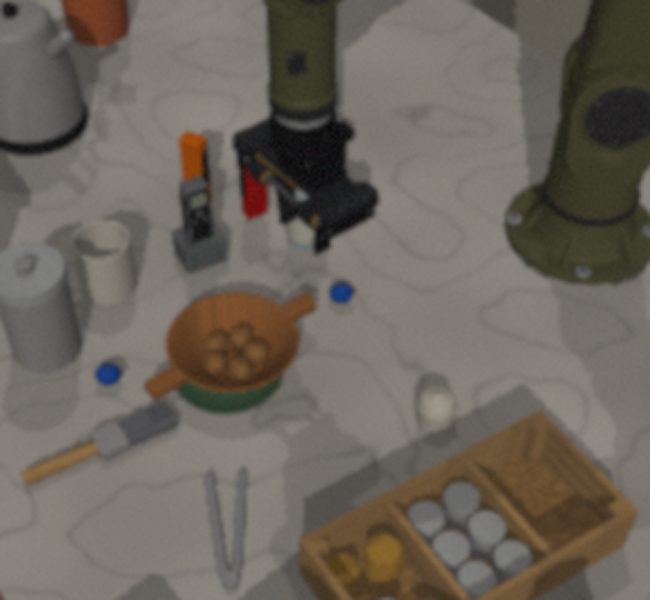

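```bash
cat > fk.py <<'E'
import numpy as np, itertools
from scipy.spatial.transform import Rotation as R
from scipy.optimize import least_squares
D=[([1.168,.3215,-.07,1.4515,.023,1.371,-.057],[.263,-.594,.4045],[1.992,.423,-1.993]),
([1.21,.284,-.085,1.501,-.076,1.256,0],[.263,-.5945,.4047],[2.071,.341,-1.838]),
([.9648,-.0171,-.2448,1.8801,-.0217,1.2102,-.6332],[.35584,-.34099,.38319],[2.15293,.18034,-2.03087]),
([.7194,-.056,-.5555,1.9533,-.0314,1.237,-1.3952],[.44529,-.08958,.36182],[2.22027,.001,-2.22225])]
def fk(q,L,S,off):
    d1,L1,a1,L2,a2,a3,d7=L
    T=R.identity();p=np.array([0,0,d1])
    T=R.from_euler('z',S[0]*q[0])*R.from_euler('y',q[1]); 
    T=T*R.from_euler('z',S[1]*q[2]); p=p+T.apply([a1,0,L1])
    T=T*R.from_euler('y',q[3])
    T=T*R.from_euler('z',S[2]*q[4]); p=p+T.apply([a2,0,L2])
    T=T*R.from_euler('y',q[5]); p=p+T.apply([a3,0,0])
    T=T*R.from_euler('z',S[3]*q[6]+off); p=p+T.apply([0,0,d7])
    # tool x = end z ; tool y = end x
    M=T.as_matrix(); return p,R.from_matrix(np.c_[M[:,2],M[:,0],M[:,1]])
if __name__=="__main__":
    best=[]
    for S in itertools.product((-1,1),repeat=4):
        for off in(0,np.pi/2,np.pi,-np.pi/2):
            e=[np.linalg.norm((R.from_rotvec(t).inv()*fk(q,np.zeros(7),S,off)[1]).as_rotvec()) for q,_,t in D]
            best.append((max(e),S,off))
    best.sort();print(best[:4])
    _,S,off=best[0]
    f=lambda L:np.concatenate([fk(q,L,S,off)[0]-np.array(p) for q,p,_ in D]+[1e-3*(L-np.array([.3,.3,0,.3,0,.05,.1]))])
    r=least_squares(f,[.3,.3,0,.3,0,.05,.1]);print(np.round(r.x,4),np.round(r.fun[:12],4))
E
python3 fk.py
```

```text
[(np.float64(0.0007903031745505443), (-1, -1, -1, -1), 3.141592653589793), (np.float64(0.15134171993618425), (-1, -1, 1, -1), 3.141592653589793), (np.float64(0.8554842699258434), (1, 1, 1, 1), 0), (np.float64(0.8797466285537319), (1, -1, -1, -1), -1.5707963267948966)]
[-0.1092  0.5692 -0.0197  0.4319 -0.274  -0.0089  0.2148] [ 0.0209  0.0121 -0.0002 -0.0004 -0.0012  0.0013  0.0105  0.0202  0.0004
  0.0103  0.0256 -0.0015]
```

```bash
python3 -m crank '[50,1,-1,0,0,0,60, 50,1,-1,0,0,0,60, 50,0,-1,0,0,0,60, 4,0,0,0,0,0,60, 0,0,0,0,0,0,60]'
python3 - <<'E'
from h import *
s=ctrl.get_state();print(list(np.round(s['joint_positions'],4)),s['position'],s['tool_rot'])
img("top","top2",(250,100,500,320),3); img("scene","sc2",(220,110,400,270),4)
E
```

```text
time: 4.4
position: [0.4483, -0.0935, 0.2087]
tool_rot: [2.221, 0.003, -2.221]
ft_force: [0.0, -0.3, 0.4]
grip_width: 0.687
[np.float64(0.6892), np.float64(0.1552), np.float64(-0.5679), np.float64(2.1048), np.float64(0.1039), np.float64(0.9084), np.float64(-1.5065)] [ 0.44834539 -0.09352832  0.20872666] [ 2.22140744  0.00325018 -2.22135634]
```

View pics/sc2.png

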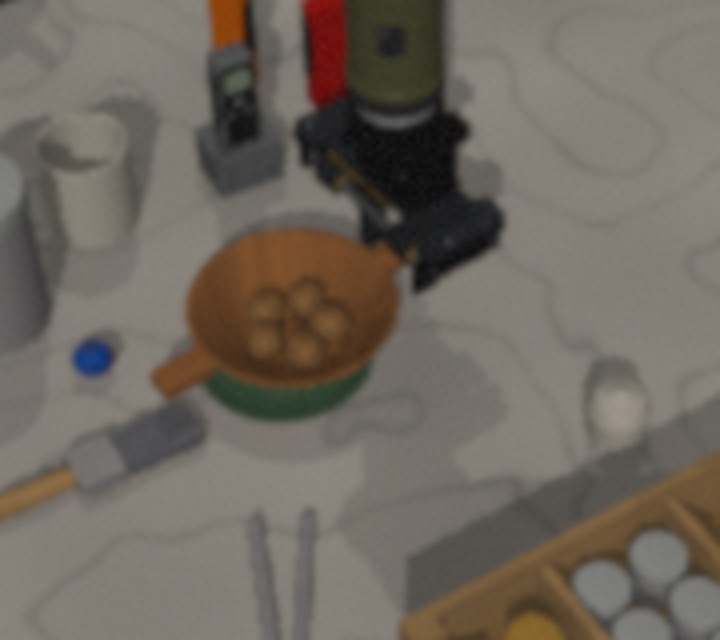

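View pics/top2.png

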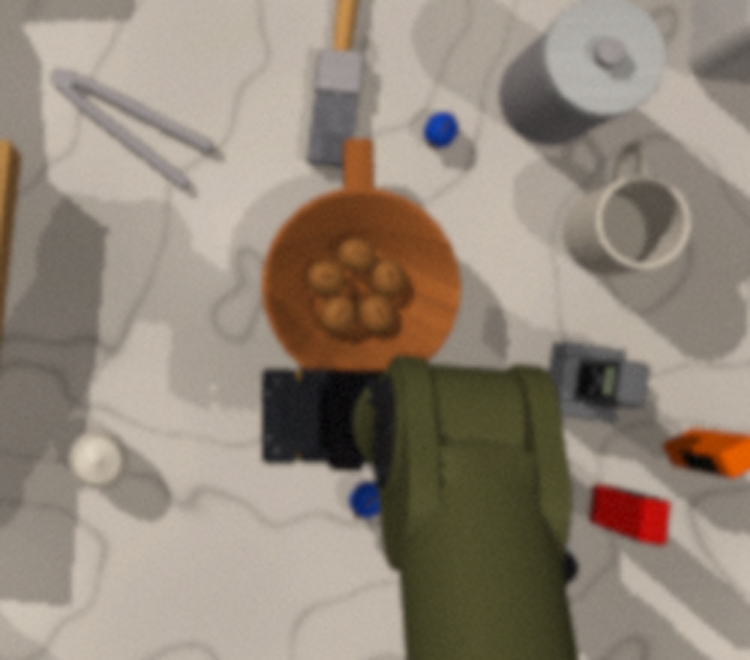

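```bash
python3 -m crank '[0,0,0,0,0,0,40, 0,0,0,0,0,0,20, 0,0,0,0,0,0,10, 0,0,0,0,0,0,5, 0,0,0,0,0,0,5]' 58
python3 -m crank '[-10,0,0,0,0,0,5, -20,0,0,0,0,0,5, -20,0,0,0,0,0,5, -20,0,0,0,0,0,5, 0,0,0,0,0,0,5]'
python3 - <<'E'
from h import *
s=ctrl.get_state();print(list(np.round(s['joint_positions'],4)),s['position'],s['tool_rot'])
img("scene","sc3",(200,90,400,270),4)
E
```

```text
time: 5.12
position: [0.4476, -0.0932, 0.2076]
tool_rot: [-2.22, -0.004, 2.222]
ft_force: [-0.4, 0.5, 1.8]
grip_width: 0.295
time: 5.75
position: [0.448, -0.0935, 0.2788]
tool_rot: [2.222, 0.002, -2.22]
ft_force: [0.1, 0.8, -3.2]
grip_width: 0.292
[np.float64(0.7155), np.float64(0.0453), np.float64(-0.574), np.float64(2.0448), np.float64(0.0272), np.float64(1.0582), np.float64(-1.4411)] [ 0.44803855 -0.09353362  0.27877052] [ 2.22225608e+00  2.01080553e-03 -2.22029965e+00]
```

View pics/sc3.png

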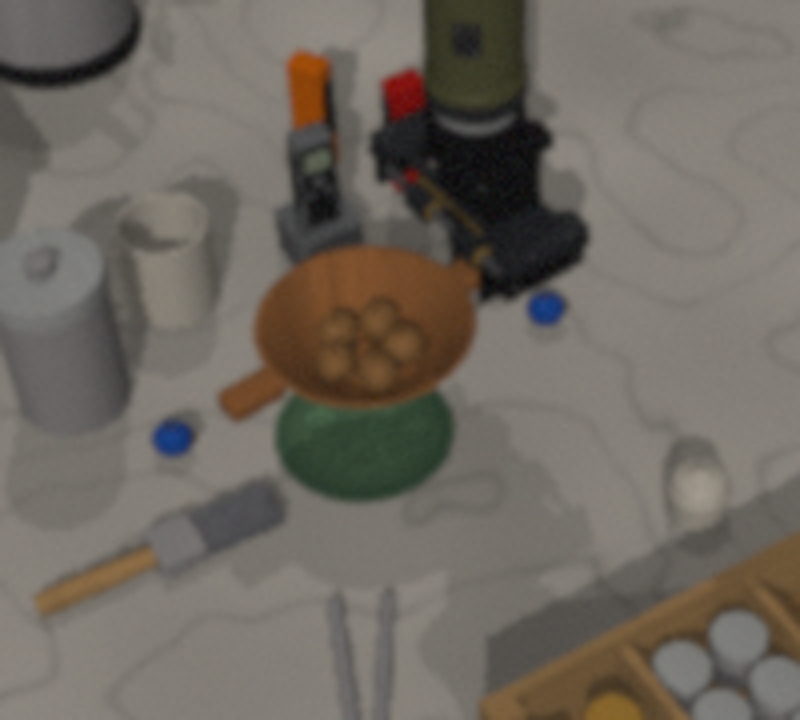

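```bash
cat > fk2.py <<'E'
from fk import *
D+=[([.6892,.1552,-.5679,2.1048,.1039,.9084,-1.5065],[.44834539,-.09352832,.20872666],[2.22140744,.00325018,-2.22135634]),
([.7155,.0453,-.574,2.0448,.0272,1.0582,-1.4411],[.44803855,-.09353362,.27877052],[2.22225608,.00201,-2.2203])]
def rots(q):
    z=lambda a:R.from_euler('z',a);y=lambda a:R.from_euler('y',a)
    T=[z(-q[0])];T.append(T[-1]*y(q[1])); T.append(T[-1]*z(-q[2]));T.append(T[-1]*y(q[3]))
    T.append(T[-1]*z(-q[4]));T.append(T[-1]*y(q[5]));T.append(T[-1]*z(-q[6]+np.pi));return T
# vectors: base z; T1: y offset ; T2(after q3): x,z ; T4 (after q5): x,z ; T6: x,y ; T7: z (same as T6 z)
def A(q):
    M=[t.as_matrix() for t in rots(q)]
    return np.c_[[0,0,1.],M[0][:,0],M[0][:,1],M[2],M[4],M[5]]
names="d1 sx sy e_x e_y e_z w_x w_y w_z t_x t_y t_z".split()
def fit(D,lam=3e-4):
    a=np.vstack([A(q) for q,_,_ in D]);b=np.concatenate([np.array(p) for _,p,_ in D])
    prior=np.array([.3,0,0,0,0,.35,0,0,.35,0.05,0,.1])
    w=np.array([1,5,5,3,5,1,3,5,1,1,5,1])
    x=np.linalg.lstsq(np.vstack([a,lam*np.diag(w)]),np.concatenate([b,lam*w*prior]),rcond=None)[0]
    return x,a@x-b
if __name__=="__main__":
    for lam in (1e-2,3e-3,1e-3,3e-4):
        x,r=fit(D,lam);print(lam,dict(zip(names,np.round(x,3).tolist())),"rms mm",round(1e3*np.sqrt((r**2).mean()),2),np.abs(r).max())
E
python3 fk2.py
python3 - <<'E'
from h import *
im=ctrl.get_image("scene");
for c in("scene",):
    im=ctrl.get_image(c)[:, :, ::-1].copy()
    h=cv2.cvtColor(im,cv2.COLOR_BGR2HSV);m=cv2.inRange(h,(60,60,20),(95,255,140));m[:120]=0
    n,l,st,ce=cv2.connectedComponentsWithStats(m);i=1+np.argmax(st[1:,4]);print(st[i],ce[i])
    cs=max(cv2.findContours(m,0,2)[0],key=cv2.contourArea)[:,0,:]
    # fit visible lower arc on z=0.003 plane with circle r=.075
    W=np.array([atz(c,p,.003)[:2] for p in cs.astype(float)])
    from scipy.optimize import least_squares
    r=least_squares(lambda x:np.linalg.norm(W-x,axis=1)-.075,[.558,-.091],loss="soft_l1",f_scale=.002);print(r.x,np.sort(np.abs(r.fun))[::20])
E
```

```text
0.01 {'d1': 0.25, 'sx': 0.0, 'sy': -0.015, 'e_x': 0.0, 'e_y': -0.005, 'e_z': 0.467, 'w_x': 0.0, 'w_y': -0.003, 'w_z': 0.515, 't_x': 0.002, 't_y': -0.003, 't_z': 0.186} rms mm 0.08 0.0002501422582100732
0.003 {'d1': 0.25, 'sx': 0.0, 'sy': -0.016, 'e_x': 0.0, 'e_y': -0.005, 'e_z': 0.467, 'w_x': -0.0, 'w_y': -0.003, 'w_z': 0.515, 't_x': 0.002, 't_y': -0.003, 't_z': 0.186} rms mm 0.07 0.00021127832769962662
0.001 {'d1': 0.25, 'sx': 0.0, 'sy': -0.016, 'e_x': 0.0, 'e_y': -0.005, 'e_z': 0.467, 'w_x': -0.0, 'w_y': -0.003, 'w_z': 0.515, 't_x': 0.002, 't_y': -0.003, 't_z': 0.186} rms mm 0.07 0.00020780681032128712
0.0003 {'d1': 0.25, 'sx': 0.0, 'sy': -0.016, 'e_x': 0.0, 'e_y': -0.005, 'e_z': 0.467, 'w_x': -0.0, 'w_y': -0.003, 'w_z': 0.515, 't_x': 0.002, 't_y': -0.003, 't_z': 0.186} rms mm 0.07 0.0002074112686787366
[270 190  42  24 698] [290.53295129 201.79226361]
[ 0.56057518 -0.09532936] [0.00015339 0.00338492 0.01665083]
```

```bash
cat > ik.py <<'E'
from fk2 import *
X,_=fit(D,1e-3)
LO=np.array([-2.86,-.3,-1.38,.06,-1.56,.09,-2.69]);HI=np.array([2.86,2.09,1.24,2.45,4.7,2.05,2.69])
def FK(q):
    T=rots(q)[-1].as_matrix();return A(q)@X,R.from_matrix(np.c_[T[:,2],T[:,0],T[:,1]])
def ik(p,Rt,q0,wn=1e-2,m=.05):
    def f(q):
        a,b=FK(q);return np.r_[(a-p)*10,(Rt.inv()*b).as_rotvec()*3,wn*(q-q0)]
    r=least_squares(f,np.clip(q0,LO+m+1e-3,HI-m-1e-3),bounds=(LO+m,HI-m));
    a,b=FK(r.x);return r.x,np.linalg.norm(a-p),np.linalg.norm((Rt.inv()*b).as_rotvec())
# bowl in tool frame
RTB=R.from_matrix(np.array([[0,0,-1],[0,-1,0],[-1,0,0.]]))  # columns: bowl axes in tool coords
def tool_from_bowl(pb,Rb):
    """pb: bowl origin world"""
    Rt=Rb*RTB.inv();G=pb+Rb.apply([-.110,0,.041]);return G-Rt.apply([.164,0,0]),Rt
def bowl_from_tool(p,Rt):
    Rb=Rt*RTB;G=p+Rt.apply([.164,0,0]);return G-Rb.apply([-.110,0,.041]),Rb
def pourpose(lip,phi,theta,alpha):
    """lip world point; mouth heading phi; tilt theta; alpha= bowl azimuth of the lowest rim point"""
    # upright bowl with azimuth alpha pointing to phi, then tilt by theta about horizontal axis
    Rb=R.from_rotvec(theta*np.array([-np.sin(phi),np.cos(phi),0]))*R.from_euler('z',phi-alpha)
    pb=lip-Rb.apply([.088*np.cos(alpha),.088*np.sin(alpha),.050]);return pb,Rb
E
cat > search.py <<'E'
from ik import *
q0=np.array([.7155,.0453,-.574,2.0448,.0272,1.0582,-1.4411])
p,Rt=FK(q0);pb,Rb=bowl_from_tool(p,Rt);print(pb,Rb.as_rotvec())
out=[]
rng=np.random.default_rng(0)
for phi in np.radians([90,-90]):
  for al in np.radians([90,-90,60,-60,120,-120,30,-30]):
    for th in (1.45,1.75):
      lip=np.array([.40,.317-.03*np.sin(phi),.125])
      pb,Rb=pourpose(lip,phi,th,al);p,Rt=tool_from_bowl(pb,Rb)
      b=None
      for k in range(6):
        qs=q0 if k==0 else rng.uniform(LO,HI)
        q,e1,e2=ik(p,Rt,qs,1e-3)
        if e1<.005 and e2<.02:
            d=np.abs(q-q0).max(); mg=np.min(np.minimum(q-LO,HI-q))
            if b is None or d<b[0]: b=(d,mg,q)
      if b: print(round(np.degrees(phi)),round(np.degrees(al)),th,"dq",round(b[0],2),"mg",round(b[1],2),np.round(b[2],2),"fl",np.round(p,2))
E
python3 search.py
```

```text
[ 0.55815879 -0.09325347  0.07380494] [ 0.00077953 -0.00082193  0.00105395]
90 90 1.45 dq 2.49 mg 0.05 [-1.77  0.91  0.85  1.64  0.27  2.   -2.32] fl [0.29 0.43 0.23]
90 -90 1.45 dq 2.36 mg 0.05 [-1.27  1.    0.61  1.27  0.55  2.    0.92] fl [0.51 0.43 0.23]
90 -90 1.75 dq 2.67 mg 0.05 [-1.46  1.39  1.06  1.19  0.41  2.    1.23] fl [0.51 0.46 0.18]
90 60 1.45 dq 2.58 mg 0.05 [-1.86  0.94  1.05  1.64  0.29  2.   -1.62] fl [0.3  0.42 0.29]
90 -60 1.45 dq 2.08 mg 0.05 [-1.36  0.95  0.74  1.31  0.54  2.    0.48] fl [0.5  0.42 0.29]
90 -60 1.75 dq 2.25 mg 0.05 [-1.52  1.37  1.17  1.21  0.41  2.    0.81] fl [0.5  0.47 0.24]
90 120 1.75 dq 2.61 mg 0.05 [-1.9   1.48  1.16  1.55  0.12  2.   -2.47] fl [0.3  0.45 0.13]
90 -120 1.45 dq 2.77 mg 0.05 [-1.22  1.04  0.49  1.27  0.55  2.    1.33] fl [0.5  0.44 0.18]
90 -120 1.75 dq 3.07 mg 0.05 [-1.45  1.4   0.95  1.22  0.4   2.    1.63] fl [0.5  0.45 0.13]
90 30 1.45 dq 2.52 mg 0.05 [-1.81  0.92  1.09  1.59  0.37  2.   -1.01] fl [0.34 0.42 0.33]
90 -30 1.45 dq 2.22 mg 0.05 [-1.5   0.91  0.88  1.4   0.51  2.    0.02] fl [0.46 0.42 0.33]
90 -30 1.75 dq 2.33 mg 0.05 [-1.61  1.3   1.19  1.3   0.45  2.    0.3 ] fl [0.46 0.47 0.28]
-90 90 1.45 dq 3.49 mg 0.05 [ 0.97  1.11 -1.33  2.01 -0.65  0.69  2.05] fl [0.51 0.2  0.23]
-90 90 1.75 dq 3.61 mg 0.05 [ 1.04  1.49 -1.33  1.99 -0.55  0.75  2.17] fl [0.51 0.18 0.18]
-90 120 1.45 dq 2.9 mg 0.05 [ 1.01  1.3  -1.33  2.04 -0.42  0.62  1.46] fl [0.5  0.2  0.18]
-90 120 1.75 dq 2.98 mg 0.05 [ 1.06  1.7  -1.33  1.99 -0.28  0.69  1.54] fl [0.5  0.19 0.13]
-90 -120 1.75 dq 1.55 mg 0.05 [ 1.28  1.6  -1.14  2.4  -0.48  0.6  -0.21] fl [0.3  0.19 0.13]
-90 30 1.75 dq 4.62 mg 0.05 [ 0.16  0.42 -0.17  2.17  4.65  1.67 -2.64] fl [0.46 0.16 0.28]
-90 -30 1.45 dq 1.54 mg 0.05 [ 1.2   0.09 -1.33  2.34 -1.51  1.33 -1.83] fl [0.34 0.22 0.33]
-90 -30 1.75 dq 1.5 mg 0.06 [ 0.91  0.43 -0.94  2.39 -1.48  1.44 -1.55] fl [0.34 0.16 0.28]
```

```bash
cat > search2.py <<'E'
from ik import *
q0=np.array([.7155,.0453,-.574,2.0448,.0272,1.0582,-1.4411])
rng=np.random.default_rng(1)
MID=np.array([0,.8,0,1.3,0,1.1,0]);
res=[]
for phi in np.radians(range(-180,180,30)):
  for al in np.radians([90,-90,50,-50,-25,25,120,-120]):
      th=1.6
      lip=np.array([.40-.02*np.cos(phi),.317-.03*np.sin(phi),.13])
      pb,Rb=pourpose(lip,phi,th,al);p,Rt=tool_from_bowl(pb,Rb)
      b=None
      for k in range(5):
        qs=q0 if k==0 else rng.uniform(LO,HI)
        q,e1,e2=ik(p,Rt,qs,2e-2,.12)
        if e1>.003 or e2>.01: q,e1,e2=ik(p,Rt,q,1e-3,.12)
        if e1<.005 and e2<.02:
            d=np.linalg.norm(q-q0)
            if b is None or d<b[0]: b=(d,q)
      if b: res.append((b[0],round(np.degrees(phi)),round(np.degrees(al)),np.round(b[1],2),np.round(p,2)))
res.sort(key=lambda r:r[0])
for r in res[:25]:print(*r)
E
python3 search2.py
```

```text
1.2864425008774045 -60 -50 [ 0.76  0.59 -0.93  2.06 -0.96  1.56 -1.51] [0.4  0.16 0.28]
1.4059609106873643 -60 -90 [ 0.88  0.84 -1.03  2.11 -0.74  1.38 -0.81] [0.37 0.15 0.21]
1.4382360860087178 -60 -25 [ 0.68  0.57 -0.89  1.98 -1.02  1.59 -2.01] [0.43 0.18 0.31]
1.4555095386407801 -30 -50 [ 0.45  0.82 -0.84  1.68 -0.65  1.92 -1.65] [0.48 0.18 0.28]
1.4885235343802565 -30 -90 [ 0.56  0.98 -0.93  1.72 -0.48  1.82 -0.95] [0.46 0.16 0.21]
1.6619122694544686 -30 -25 [ 0.38  0.8  -0.83  1.6  -0.72  1.93 -2.15] [0.5  0.21 0.31]
1.7059260531669609 -60 -120 [ 0.93  1.14 -1.11  2.07 -0.5   1.22 -0.4 ] [0.39 0.16 0.16]
1.7620798044798418 -30 -120 [ 0.58  1.16 -1.01  1.68 -0.34  1.74 -0.48] [0.47 0.17 0.16]
2.3276362514838067 150 25 [-0.94  0.3  -0.5   2.19  1.38  1.93 -1.38] [0.26 0.34 0.31]
2.3570077664210234 150 50 [-0.94  0.3  -0.52  2.28  1.33  1.93 -1.92] [0.24 0.31 0.28]
2.6302017166448133 150 -25 [-0.97  0.44 -0.42  1.98  1.47  1.93 -0.42] [0.3  0.42 0.31]
2.637075063372603 -180 -25 [-0.23  0.43 -1.26  2.33  1.94  1.84 -0.39] [0.26 0.36 0.31]
2.800084090735541 -180 -50 [-0.67  0.38 -0.8
[... 388 characters left out ...]
]
3.1834014588009794 120 -50 [-1.37  0.73  0.31  1.56  1.04  1.93  0.15] [0.4  0.47 0.28]
3.212192137840311 150 -50 [-1.56  0.52  0.28  1.92  1.3   1.67  0.03] [0.32 0.45 0.28]
3.261871593665439 150 -90 [-0.99  0.7  -0.38  1.84  1.53  1.93  0.6 ] [0.34 0.48 0.21]
3.2746039764233994 -60 120 [ 0.66  1.41 -1.26  1.64 -0.31  1.19  1.4 ] [0.55 0.26 0.16]
3.278558750228703 -180 -90 [-1.1   0.49 -0.36  2.23  1.79  1.68  0.47] [0.26 0.43 0.21]
3.35099926787954 -30 120 [ 0.31  1.47 -1.26  1.3  -0.19  1.67  1.31] [0.57 0.34 0.16]
3.4732232028799976 120 -90 [-1.25  0.85  0.18  1.5   1.06  1.93  0.76] [0.43 0.48 0.21]
3.542098256184965 -90 120 [ 1.    1.36 -1.26  2.02 -0.59  0.7   1.68] [0.5  0.19 0.16]
```

```bash
cat > path.py <<'E'
from ik import *
q0=np.array([.7155,.0453,-.574,2.0448,.0272,1.0582,-1.4411])
bay=np.array([.400,.317])
for phi,al in [(-60,-60),(-70,-60),(-75,-55),(-75,-75),(-80,-60),(-80,-90)]:
    ph,a=np.radians([phi,al]);u=np.array([np.cos(ph),np.sin(ph)])
    q=q0;ok=[]
    # transit then tilt
    pb0,Rb0=bowl_from_tool(*FK(q0))
    pbs,Rbs=pourpose(np.r_[bay-.03*u,.19],ph,0,a)
    seq=[(pb0+(pbs-pb0)*t,Rb0*R.from_rotvec((Rb0.inv()*Rbs).as_rotvec()*t)) for t in np.linspace(0,1,9)]
    for th in np.radians(np.arange(8,97,8)): seq.append(pourpose(np.r_[bay-.03*u,.19-min(th/1.0,1)*.08],ph,th,a))
    mx=0;mg=9;dm=0
    for pb,Rb in seq:
        p,Rt=tool_from_bowl(pb,Rb);qn,e1,e2=ik(p,Rt,q,5e-3,.03);mx=max(mx,e1,e2);mg=min(mg,np.min(np.minimum(qn-LO,HI-qn)));dm=max(dm,np.abs(qn-q).max());q=qn
    print(phi,al,"err",round(mx,4),"mg",round(mg,2),"dq",round(dm,2),np.round(q,2),np.round(p,3))
E
python3 path.py
```

```text
-60 -60 err 0.0212 mg 0.03 dq 1.49 [-0.3   0.51  0.3   2.12 -1.25  2.02 -0.96] [0.387 0.149 0.236]
-70 -60 err 0.0948 mg 0.03 dq 0.26 [ 0.57  0.52 -0.62  2.23 -1.16  1.59 -1.08] [0.358 0.154 0.236]
-75 -55 err 0.1389 mg 0.03 dq 0.31 [ 0.61  0.47 -0.65  2.28 -1.25  1.56 -1.15] [0.349 0.159 0.244]
-75 -75 err 0.0001 mg 0.03 dq 1.23 [-0.41  0.48  0.42  2.34 -1.45  1.93 -0.58] [0.333 0.158 0.21 ]
-80 -60 err 0.1439 mg 0.03 dq 0.29 [ 0.57  0.43 -0.59  2.36 -1.34  1.54 -0.98] [0.33  0.163 0.236]
-80 -90 err 0.0 mg 0.04 dq 0.28 [ 0.39  0.54 -0.41  2.38 -1.34  1.53 -0.3 ] [0.315 0.167 0.181]
```

```bash
cat > path2.py <<'E'
from ik import *
import sys
q0=np.array([.7155,.0453,-.574,2.0448,.0272,1.0582,-1.4411])
bay=np.array([.400,.317])
def run(phi,al,th0=25,verb=False,zl=.105):
    ph,a=np.radians([phi,al]);u=np.array([np.cos(ph),np.sin(ph)])
    q=q0;mx=0;mg=9;dm=0
    p0,R0=FK(q0);p0=p0+[0,0,.06]
    z0=zl+.05
    pe,Re=tool_from_bowl(*pourpose(np.r_[bay-.03*u,z0],ph,np.radians(th0),a))
    seq=[(p0,R0)]+[(p0+(pe-p0)*t,R0*R.from_rotvec((R0.inv()*Re).as_rotvec()*t)) for t in np.linspace(0,1,11)[1:]]
    for th in np.arange(th0+7,97,7): seq.append(tool_from_bowl(*pourpose(np.r_[bay-.03*u,z0-.05*min(1,(th-th0)/35)],ph,np.radians(th),a)))
    for i,(p,Rt) in enumerate(seq):
        qn,e1,e2=ik(p,Rt,q,5e-3,.02);mx=max(mx,e1,e2);mg=min(mg,np.min(np.minimum(qn-LO,HI-qn)));dm=max(dm,np.abs(qn-q).max());q=qn
        if verb:print(i,np.round(p,3),np.round(q,2),round(e1,4),round(e2,3))
    return mx,mg,dm,q,p
if __name__=="__main__":
    for phi in(-50,-60,-70,-80,-90):
        for al in(-50,-70,-90,-110):
            for t0 in(25,35):
                r=run(phi,al,t0);
                if r[0]<.02:print(phi,al,t0,"err",round(r[0],4),"mg",round(r[1],2),"dq",round(r[2],2),np.round(r[3],2),np.round(r[4],3))
E
python3 path2.py
```

```text
-50 -50 25 err 0.0 mg 0.05 dq 0.13 [ 0.57  0.71 -0.76  1.94 -0.86  1.71 -1.48] [0.424 0.157 0.25 ]
-50 -50 35 err 0.0 mg 0.12 dq 0.13 [ 0.54  0.63 -0.74  1.95 -0.87  1.69 -1.48] [0.418 0.165 0.261]
-50 -70 25 err 0.0 mg 0.05 dq 0.13 [ 0.54  0.72 -0.68  1.98 -0.84  1.7  -1.05] [0.408 0.147 0.217]
-50 -70 35 err 0.0 mg 0.11 dq 0.13 [ 0.53  0.66 -0.68  1.99 -0.84  1.68 -1.06] [0.403 0.153 0.228]
-50 -90 25 err 0.0 mg 0.08 dq 0.13 [ 0.52  0.79 -0.65  1.98 -0.8   1.66 -0.64] [0.401 0.145 0.179]
-50 -90 35 err 0.0 mg 0.14 dq 0.13 [ 0.51  0.73 -0.65  2.   -0.79  1.63 -0.66] [0.397 0.149 0.19 ]
-50 -110 25 err 0.0 mg 0.13 dq 0.13 [ 0.51  0.88 -0.65  1.96 -0.75  1.61 -0.28] [0.404 0.152 0.142]
-50 -110 35 err 0.0 mg 0.19 dq 0.13 [ 0.51  0.83 -0.66  1.97 -0.74  1.58 -0.29] [0.402 0.154 0.153]
-60 -50 25 err 0.0 mg 0.06 dq 0.14 [ 0.62  0.61 -0.74  2.07 -1.    1.62 -1.4 ] [0.396 0.155 0.25 ]
-60 -50 35 err 0.0 mg 0.1 dq 0.13 [ 0.59  0.54 -0.72  2.08 -1.01  1.61 -1.41] [0.391 0.164 0.261]
-60 -70 25 err 0.0 mg 0.04 dq 0.13 [ 0.58  0.64 -0.66  2.11 -0.97  1.61 -0.96] [0.378 0.148 0.217]
-60 -70 35
[... 1471 characters left out ...]
1]
-80 -70 25 err 0.0 mg 0.04 dq 0.19 [ 0.55  0.47 -0.58  2.37 -1.33  1.5  -0.76] [0.322 0.166 0.217]
-80 -70 35 err 0.0 mg 0.02 dq 0.16 [ 0.54  0.38 -0.58  2.38 -1.34  1.47 -0.81] [0.32  0.174 0.228]
-80 -90 25 err 0.0 mg 0.02 dq 0.18 [ 0.53  0.58 -0.54  2.37 -1.3   1.45 -0.32] [0.315 0.168 0.179]
-80 -90 35 err 0.0 mg 0.02 dq 0.17 [ 0.5   0.49 -0.54  2.39 -1.32  1.42 -0.37] [0.314 0.173 0.19 ]
-80 -110 25 err 0.0 mg 0.04 dq 0.18 [ 0.52  0.71 -0.54  2.34 -1.26  1.38  0.09] [0.321 0.172 0.142]
-80 -110 35 err 0.0 mg 0.05 dq 0.17 [ 0.51  0.63 -0.54  2.35 -1.27  1.35  0.05] [0.32  0.175 0.153]
-90 -50 35 err 0.0128 mg 0.02 dq 0.76 [ 1.23  0.71 -1.36  2.43 -1.24  0.97 -1.32] [0.316 0.189 0.261]
```

```bash
cat > pour.py <<'E'
from plan import *
from ik import tool_from_bowl,bowl_from_tool,pourpose
bay=np.array([.400,.317]);ph,a=np.radians([-70,-60]);u=np.array([np.cos(ph),np.sin(ph)])
def tgt(th,z,back=.03): return tool_from_bowl(*pourpose(np.r_[bay-back*u,z],ph,np.radians(th),a))
E
python3 - <<'E'
from pour import *
s=ctrl.get_state();p0=np.array(s["position"])+[0,0,.06];R0=R.from_rotvec(s["tool_rot"])
p,Rt=tgt(30,.155);print(p)
plan(p,Rt,9,(p0,R0))
E
```

```text
[0.28437188 0.35615587 0.36073394]
rows 9 turn/row [ 0.019 -0.024 -0.053]
0 [ -2.5 -50.   18. ]
1 [  0.6 -49.7  19. ]
2 [  3.6 -49.2  19.9]
3 [  6.7 -48.5  20.7]
4 [  9.7 -47.7  21.4]
5 [ 12.7 -46.7  22. ]
6 [ 15.7 -45.5  22.6]
7 [ 18.6 -44.2  23. ]
8 [ 21.5 -42.7  23.3]
```

```bash
python3 -m crank '[-30,0,0,0,0,0,5, -30,0,0,0,0,0,5, -3,-50,18,0.019,-0.024,-0.053,5, 1,-50,19,0.019,-0.024,-0.053,5, 4,-49,20,0.019,-0.024,-0.053,5]'
python3 -m crank '[7,-48,21,0.019,-0.024,-0.053,5, 10,-48,21,0.019,-0.024,-0.053,5, 13,-47,22,0.019,-0.024,-0.053,5, 16,-45,23,0.019,-0.024,-0.053,5, 0,0,0,0,0,0,5]'
python3 - <<'E'
from pour import *
from ik import FK
s=ctrl.get_state();print(np.round(s['joint_positions'],3))
p,Rt=tgt(30,.155);print(p)
plan(p,Rt,2)
img("scene","sc4",(280,100,480,300),3)
E
```

```text
time: 6.52
position: [0.3924, 0.0579, 0.3443]
tool_rot: [-2.028, -0.112, 2.189]
ft_force: [0.9, 1.2, -3.7]
grip_width: 0.295
time: 7.15
position: [0.3182, 0.2592, 0.3542]
tool_rot: [-1.787, -0.245, 2.13]
ft_force: [1.7, -1.5, -3.6]
grip_width: 0.292
[ 0.435 -0.247 -0.874  2.096 -0.635  1.251 -1.904]
[0.28437188 0.35615587 0.36073394]
rows 2 turn/row [ 0.023 -0.024 -0.052]
0 [ 17.4 -43.4  21.5]
1 [ 20.2 -41.9  22. ]
```

View pics/sc4.png

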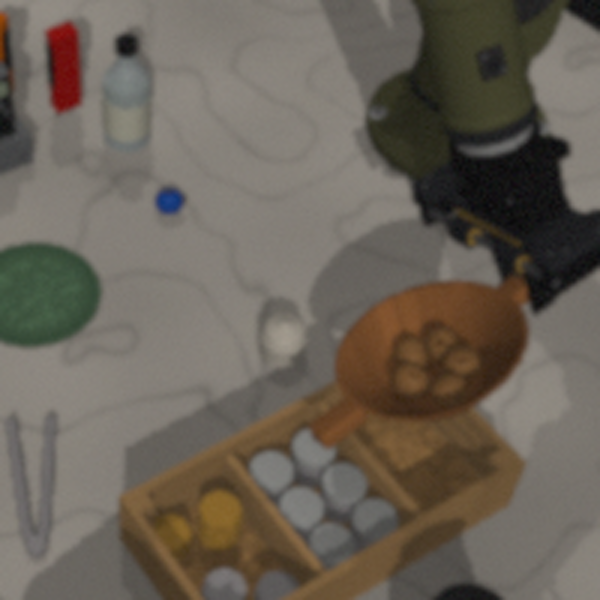

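Run:
```python
from pour import *
p,Rt=tgt(48,.125);print(p)
plan(p,Rt,4)
```

```text
[0.30689165 0.29428331 0.33498495]
rows 4 turn/row [ 0.01  -0.05  -0.095]
0 [ 8.2 -6.4  3. ]
1 [ 8.9 -5.6  2.6]
2 [ 9.6 -4.7  2.2]
3 [10.1 -3.7  1.8]
```

```bash
python3 -m crank '[8,-6,3,0.01,-0.05,-0.095,5, 9,-6,3,0.01,-0.05,-0.095,5, 10,-5,2,0.01,-0.05,-0.095,5, 10,-4,2,0.01,-0.05,-0.095,5, 0,0,0,0,0,0,5]'
python3 - <<'E'
from pour import *
s=ctrl.get_state();print(np.round(s['joint_positions'],3))
for th in (70,95):
    p,Rt=tgt(th,.105);print(p)
    plan(p,Rt,5 if th==70 else 10)
img("scene","sc5",(280,100,480,300),3)
img("top","top5",(150,100,400,330),3)
E
```

```text
time: 7.82
position: [0.3081, 0.2927, 0.3346]
tool_rot: [-1.373, -0.533, 2.011]
ft_force: [0.2, -0.7, -4.0]
grip_width: 0.292
[ 0.379 -0.134 -0.815  2.185 -1.028  1.211 -1.712]
[0.33330987 0.22169985 0.29238917]
rows 5 turn/row [-0.001 -0.039 -0.066]
0 [-5.5 14.2 -8.1]
1 [-6.8 13.8 -7.9]
2 [-8.  13.3 -7.6]
3 [-9.1 12.7 -7.3]
4 [-10.2  12.1  -6.9]
[0.35729573 0.15579924 0.2339467 ]
rows 10 turn/row [-0.    -0.041 -0.071]
0 [-4.1 14.9 -8.6]
1 [-5.5 14.6 -8.4]
2 [-6.8 14.1 -8.2]
3 [-8.1 13.6 -7.9]
4 [-9.4 13.  -7.5]
5 [-10.6  12.3  -7.1]
6 [-11.7  11.5  -6.6]
7 [-12.8  10.6  -6.1]
8 [-13.7   9.7  -5.5]
9 [-14.6   8.7  -5. ]
```

View pics/sc5.png

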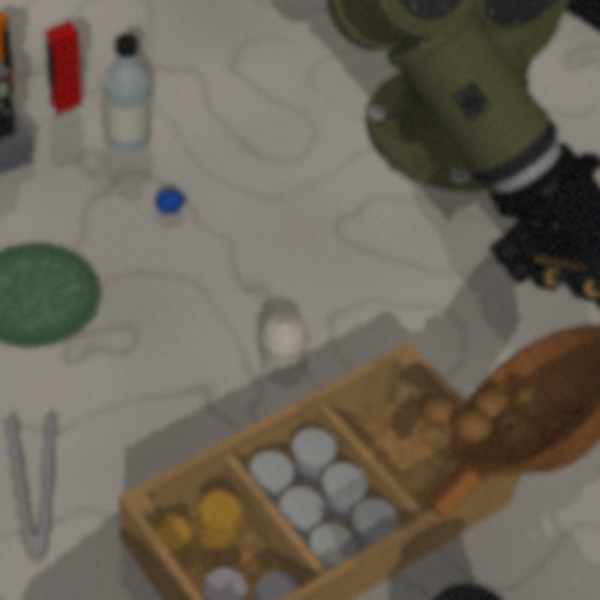

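View pics/top5.png

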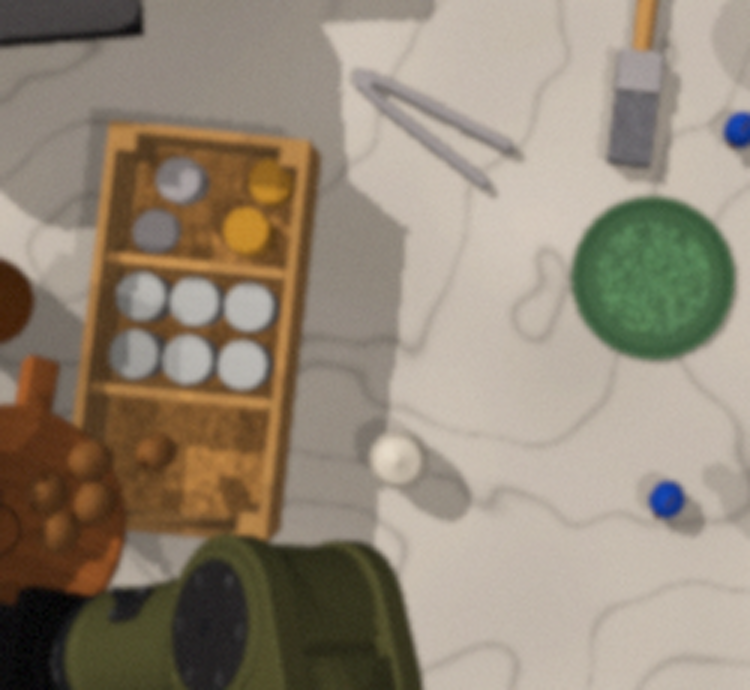

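Run:
```python
from pour import *
p,Rt=tgt(72,.105,.018);print(p)
plan(p,Rt,6)
```

```text
[0.33963069 0.20433353 0.28889872]
rows 6 turn/row [-0.    -0.036 -0.06 ]
0 [-6.4 14.2 -8. ]
1 [-7.5 13.8 -7.8]
2 [-8.6 13.3 -7.5]
3 [-9.6 12.7 -7.2]
4 [-10.6  12.1  -6.8]
5 [-11.6  11.4  -6.4]
```

```bash
python3 -m crank '[-6,14,-8,0,-0.036,-0.06,5, -7,14,-8,0,-0.036,-0.06,5, -9,13,-7,0,-0.036,-0.06,5, -10,13,-7,0,-0.036,-0.06,5, -11,12,-7,0,-0.036,-0.06,5]'
python3 - <<'E'
from pour import *
s=ctrl.get_state();print(np.round(s['joint_positions'],3))
p,Rt=tgt(97,.105,.02);plan(p,Rt,5)
img("scene","sc6",(280,100,480,300),3)
img("top","top6",(150,100,400,330),3)
E
```

```text
time: 8.55
position: [0.3349, 0.2188, 0.2971]
tool_rot: [-1.051, -0.775, 1.891]
ft_force: [-0.1, -0.3, -1.9]
grip_width: 0.291
[ 0.471  0.084 -0.688  2.252 -1.157  1.373 -1.366]
rows 5 turn/row [ 0.    -0.051 -0.088]
0 [-9.9 16.4 -9.3]
1 [-11.7  15.5  -8.8]
2 [-13.5  14.4  -8.2]
3 [-15.1  13.1  -7.4]
4 [-16.5  11.7  -6.6]
```

View pics/sc6.png

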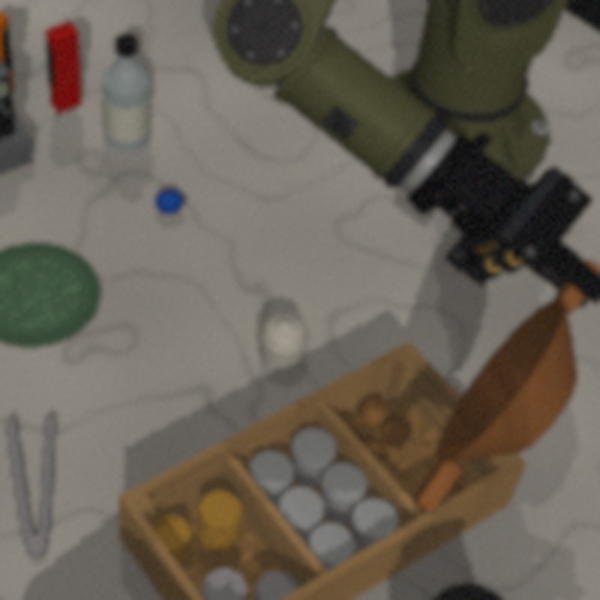

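View pics/top6.png

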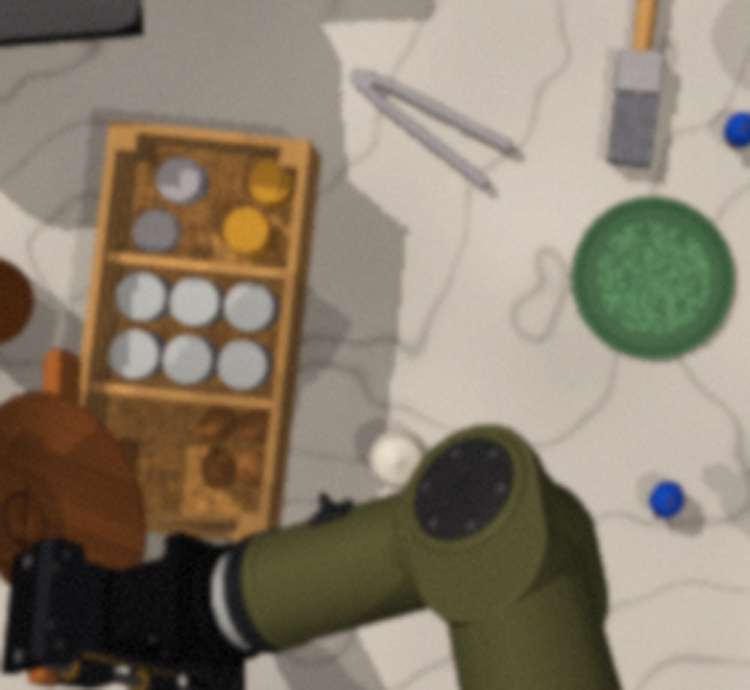

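```bash
python3 -m crank '[-10,16,-9,0,-0.051,-0.088,5, -12,15,-9,0,-0.051,-0.088,5, -13,14,-8,0,-0.051,-0.088,5, 0,0,0,0,0,0,5, 0,0,0,0,0,0,5]'
python3 - <<'E'
from pour import *
img("scene","sc7",(300,140,480,300),4)
img("top","top7",(150,180,300,300),5)
for c in("scene","top"):
  for d in ctrl.mark_of(c,"walnut0_center"): print(c,np.round(d["at"],1),round(d["confidence"],2))
s=ctrl.get_state();print(np.round(s['joint_positions'],3))
p0=np.array([.448,-.0935,.34]);plan(p0,down(-np.pi/2))
E
```

```text
time: 9.28
position: [0.3507, 0.1753, 0.2575]
tool_rot: [-0.768, -0.951, 1.76]
ft_force: [0.5, 0.8, -2.0]
grip_width: 0.296
scene [393.3 242.2] 0.53
top [234.6 236.7] 0.59
[ 0.53   0.349 -0.631  2.254 -1.178  1.504 -1.156]
rows 9 turn/row [-0.015  0.07   0.15 ]
0 [-32.4  -5.7   3.4]
1 [-33.   -0.8   1. ]
2 [-32.8   4.2  -1.3]
3 [-31.6   9.1  -3.4]
4 [-29.6  13.7  -5.4]
5 [-26.7  18.1  -7.1]
6 [-23.2  22.   -8.6]
7 [-19.   25.3  -9.7]
8 [-14.3  27.9 -10.5]
```

View pics/sc7.png

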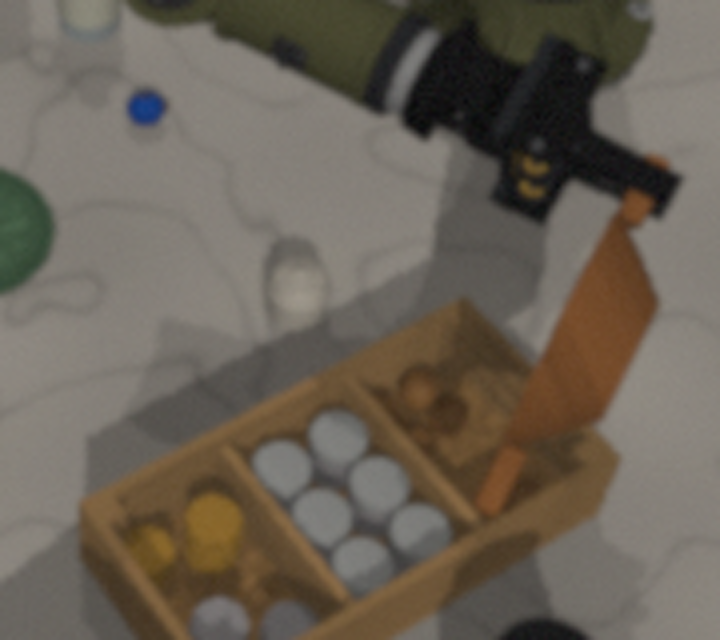

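View pics/top7.png

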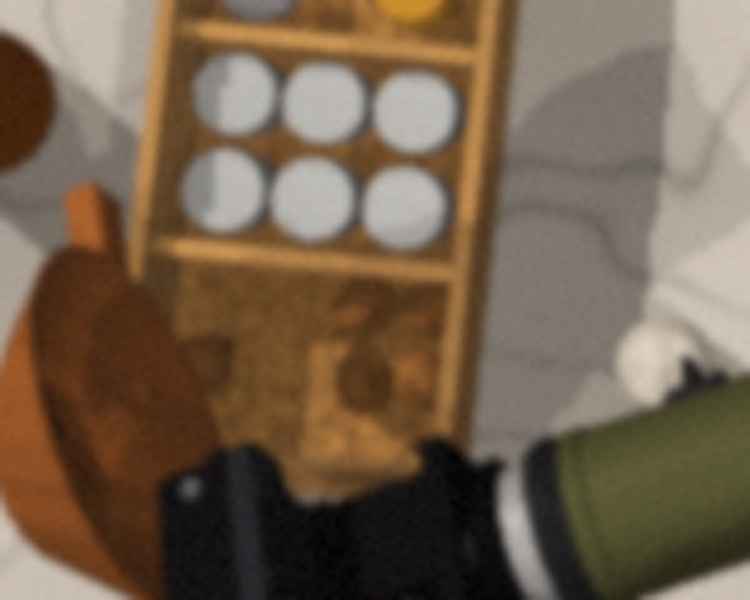

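```bash
cat > chk.py <<'E'
from plan import *
from ik import *
def chk(wps,q):
    t=np.linspace(0,2*np.pi,72);pts=np.vstack([np.c_[.088*np.cos(t),.088*np.sin(t),0*t+.05],np.c_[.042*np.cos(t),.042*np.sin(t),0*t],[[.13,.013,.032],[.13,-.013,.032],[.13,0,.05]]])
    for p,Rt in wps:
        q,e1,e2=ik(p,Rt,q,5e-3,.02)
        pb,Rb=bowl_from_tool(p,Rt);w=pb+Rb.apply(pts)
        near=w[(w[:,1]>.2)&(w[:,0]<.7)&(w[:,0]>.33)]
        sp=w[np.hypot(w[:,0]-.404,w[:,1]-.136)<.06]
        print(np.round(p,3),np.round(q,2),round(e1,4),"low",w[:,2].min().round(3),"crate",near[:,2].min().round(3) if len(near) else None,"salt",sp[:,2].min().round(3) if len(sp) else None)
E
python3 - <<'E'
from chk import *
s=ctrl.get_state();p0=np.array(s["position"]);R0=R.from_rotvec(s["tool_rot"])
p1=p0+[0,0,.05];pe=np.array([.448,-.0935,.34]);w=(R0.inv()*R.from_matrix(down(-np.pi/2))).as_rotvec()
chk([(p0,R0),(p1,R0)]+[(p1+(pe-p1)*k/9,R0*R.from_rotvec(w*k/9)) for k in range(1,10)],np.array(s["joint_positions"]))
plan(p1,R0,1)
plan(pe,down(-np.pi/2),9,(p1,R0))
E
```

```text
[0.35  0.175 0.258] [ 0.53  0.35 -0.63  2.24 -1.17  1.51 -1.16] 0.0 low 0.103 crate 0.103 salt None
[0.35  0.175 0.308] [ 0.56  0.23 -0.64  2.23 -1.22  1.6  -1.26] 0.0 low 0.153 crate 0.153 salt None
[0.361 0.145 0.311] [ 0.58  0.17 -0.61  2.19 -1.09  1.59 -1.29] 0.0 low 0.136 crate 0.136 salt None
[0.372 0.116 0.315] [ 0.6   0.12 -0.57  2.15 -0.95  1.57 -1.32] 0.0 low 0.124 crate 0.124 salt None
[0.383 0.086 0.318] [ 0.61  0.08 -0.55  2.11 -0.82  1.54 -1.34] 0.0 low 0.117 crate 0.12 salt 0.117
[0.394 0.056 0.322] [ 0.62  0.06 -0.53  2.07 -0.68  1.51 -1.35] 0.0 low 0.115 crate 0.13 salt 0.115
[0.405 0.026 0.326] [ 0.63  0.03 -0.52  2.04 -0.55  1.46 -1.35] 0.0 low 0.108 crate None salt 0.11
[ 0.415 -0.004  0.329] [ 0.64  0.01 -0.51  2.01 -0.42  1.41 -1.36] 0.0 low 0.106 crate None salt 0.137
[ 0.426 -0.034  0.333] [ 0.64 -0.01 -0.5   1.99 -0.29  1.35 -1.37] 0.0 low 0.11 crate None salt None
[ 0.437 -0.064  0.336] [ 0.65 -0.02 -0.5   1.98 -0.15  1.27 -1.38] 0.0 low 0.119 crate None salt None
[ 0.448 -0.094  0.34 ] [ 0.65 -0.03 -0.49  1.98 -0.01  1.19 -1.41] 0.0 low 0.135 crate None salt None
rows 1 turn/row [0. 0. 0.]
0 [ -4.  -43.2  24.9]
rows 9 turn/row [-0.015  0.07   0.15 ]
0 [-32.   -0.9   0.6]
1 [-31.7   3.9  -1.6]
2 [-30.6   8.7  -3.7]
3 [-28.6  13.2  -5.6]
4 [-25.8  17.4  -7.3]
5 [-22.4  21.1  -8.7]
6 [-18.3  24.3  -9.8]
7 [-13.7  26.9 -10.5]
8 [ -8.8  28.8 -10.9]
```

```bash
python3 -m crank '[-4,-43,25,0,0,0,5, -32,-1,1,-0.015,0.07,0.15,5, -32,4,-2,-0.015,0.07,0.15,5, -31,9,-4,-0.015,0.07,0.15,5, -29,13,-6,-0.015,0.07,0.15,5]'
python3 -m crank '[-26,17,-7,-0.015,0.07,0.15,5, -22,21,-9,-0.015,0.07,0.15,5, -18,24,-10,-0.015,0.07,0.15,5, -14,27,-10,-0.015,0.07,0.15,5, -9,29,-11,-0.015,0.07,0.15,5]'
python3 - <<'E'
from plan import *
print("pad",atz("top",[367.7,192.3],.003))
im=cv2.imread("pics/top7.png");
img("scene","sc8",(200,90,460,300),3)
img("top","top8",(150,100,450,330),2.6)
s=ctrl.get_state();print(np.round(s['joint_positions'],3))
plan([.448,-.0935,.30],down(-np.pi/2),1)
E
```

```text
time: 10.1
position: [0.3946, 0.0534, 0.3216]
tool_rot: [-1.408, -0.616, 2.056]
ft_force: [0.1, 0.4, -2.9]
grip_width: 0.294
time: 10.72
position: [0.4485, -0.0949, 0.3393]
tool_rot: [2.216, -0.002, -2.227]
ft_force: [0.0, 0.8, -3.0]
grip_width: 0.293
pad [ 0.56842574 -0.09175027  0.003     ]
[ 0.647 -0.024 -0.484  1.973 -0.01   1.193 -1.407]
rows 1 turn/row [-0.003  0.003 -0.001]
0 [40.  -2.7  0.7]
```

View pics/sc8.png

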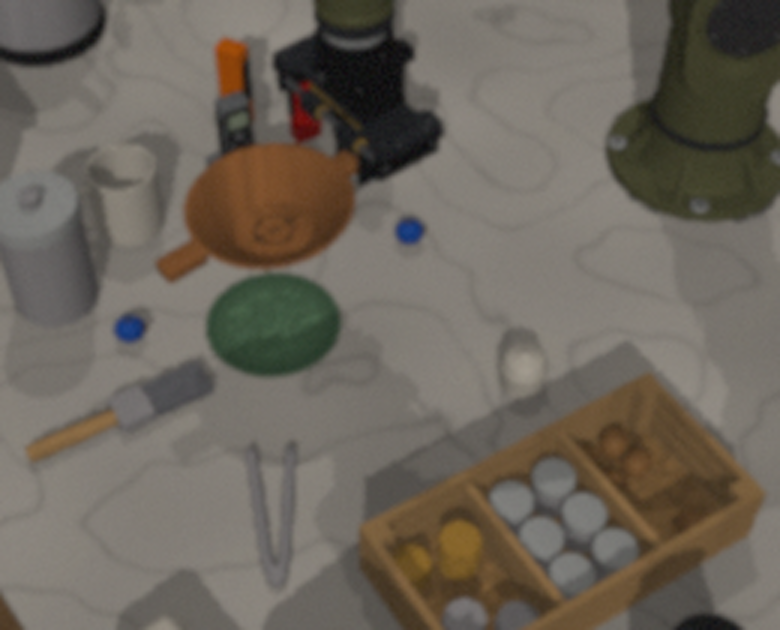

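View pics/top8.png

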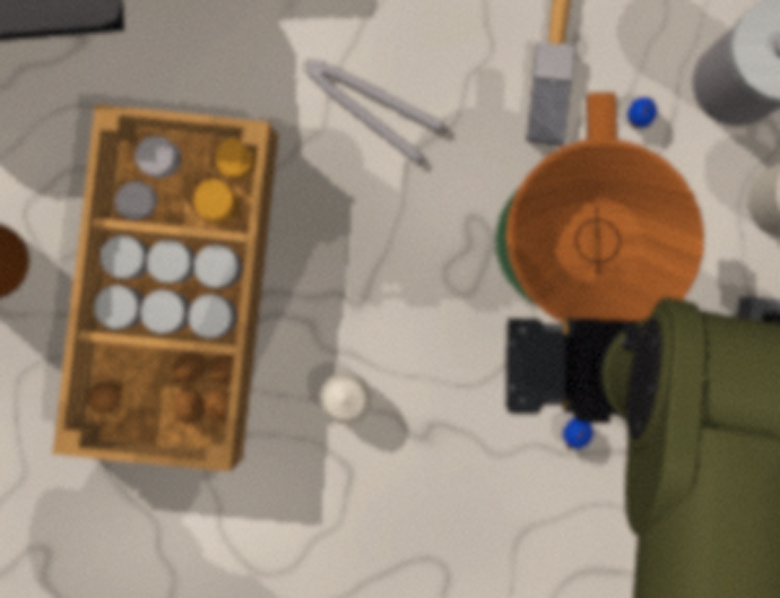

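Run:
```python
from h import *
for c,f,o,s in(("scene","sc8",(200,90),3),("top","top6",(150,100),3)):
    im=cv2.imread(f"pics/{f}.png");h=cv2.cvtColor(im,cv2.COLOR_BGR2HSV);m=cv2.inRange(h,(50,60,20),(95,255,200))
    n,l,st,ce=cv2.connectedComponentsWithStats(m);i=1+np.argmax(st[1:,4])
    ys,xs=np.nonzero(l==i);W=np.array([atz(c,((x+.5)/s-.5+o[0],(y+.5)/s-.5+o[1]),.003)[:2] for x,y in zip(xs[::7],ys[::7])])
    print(c,st[i],W.mean(0),W.max(0)-W.min(0))
for uv in((597/2.6-.3+150,241/2.6-.3+100),):
    print("mark",atz("top",uv,.339-.164-.041+.010))
uv=(273/3+200,231/3+90);print(atz("scene",uv,.144))
```

```text
scene [ 210  277  127   97 9532] [ 0.56730725 -0.08782861] [0.13825627 0.13810843]
top [  574   199   159   159 19706] [ 0.56837631 -0.09062692] [0.14422618 0.14420992]
mark [ 0.55776984 -0.097571    0.144     ]
[ 0.55854974 -0.08496422  0.144     ]
```

Run:
```python
from plan import *
plan([.458,-.089,.213],down(-np.pi/2),3)
```

```text
rows 3 turn/row [-0.001  0.001 -0.   ]
0 [42.3 -2.5 -3.2]
1 [42.3 -2.4 -3.1]
2 [42.3 -2.4 -3.1]
```

```bash
python3 -m crank '[42,-3,-3,-0.001,0.001,0,5, 42,-2,-3,-0.001,0.001,0,5, 42,-2,-3,-0.001,0.001,0,5, 0,0,0,0,0,0,5, 3,0,0,0,0,0,5]'
python3 -m crank '[1,0,0,0,0,0,5, 1,0,0,0,0,0,5, 0,0,0,0,0,0,5, 0,0,0,0,0,0,5, 0,0,0,0,0,0,5]'
python3 - <<'E'
from plan import *
img("scene","sc9",(220,110,400,270),4)
E
```

```text
time: 11.45
position: [0.4575, -0.0872, 0.211]
tool_rot: [-2.217, -0.005, 2.223]
ft_force: [1.0, 0.2, -2.0]
grip_width: 0.294
time: 12.08
position: [0.4574, -0.0877, 0.2079]
tool_rot: [-2.218, -0.004, 2.223]
ft_force: [-1.6, 0.5, 0.4]
grip_width: 0.293
```

View pics/sc9.png

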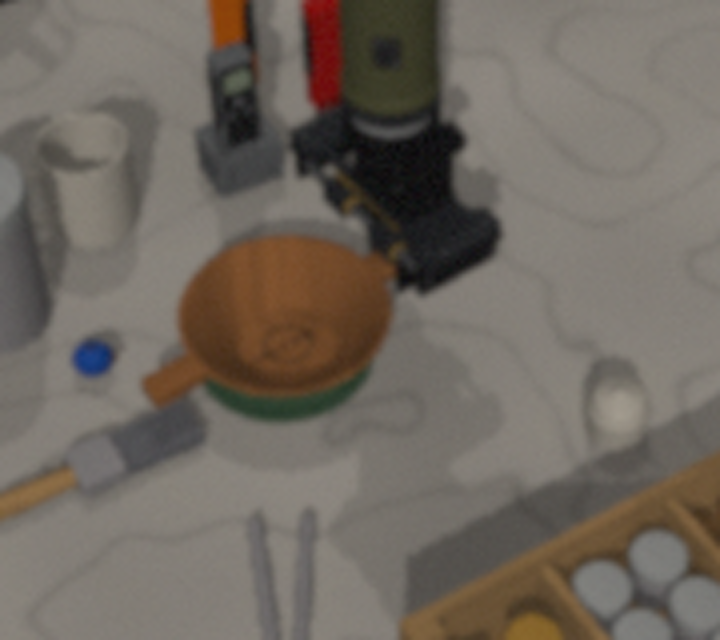

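```bash
python3 -m crank '[0,0,0,0,0,0,36, 0,0,0,0,0,0,50, 0,0,0,0,0,0,60, 0,0,0,0,0,0,60, 0,0,0,0,0,0,60]' 20
python3 -m crank '[-30,0,0,0,0,0,60, -50,0,0,0,0,0,60, -50,0,0,0,0,0,60, -30,0,0,0,0,0,60, 0,0,0,0,0,0,60]'
python3 - <<'E'
from plan import *
img("scene","sc10",(220,90,400,250),4)
img("top","top10",(300,120,520,300),3.5)
marks(["meter_center","stand","bowl_mark","pin_tips","bowl_handle_a"],.2)
E
```

```text
time: 12.75
position: [0.4572, -0.0876, 0.2076]
tool_rot: [-2.217, -0.004, 2.223]
ft_force: [-0.2, 1.2, -0.6]
grip_width: 0.672
time: 13.38
position: [0.4585, -0.0881, 0.3702]
tool_rot: [-2.223, -0.002, 2.218]
ft_force: [0.2, 0.3, -0.4]
grip_width: 0.689
meter_center scene [302.3 119.9] 0.58
meter_center scene [279.1 133.7] 0.57
meter_center top [483.8 250.1] 0.93
stand scene [279.3 153. ] 0.59
stand top [442.3 229.6] 0.48
stand top [224.9 253.1] 0.35
bowl_mark scene [287.2 195.7] 0.91
bowl_mark top [365.1 190.2] 0.88
bowl_mark top [145.4 198.1] 0.36
pin_tips top [237.8 256.8] 0.28
bowl_handle_a scene [319. 175.] 0.88
bowl_handle_a scene [260.3 204.9] 0.72
bowl_handle_a top [370.  149.5] 0.92
```

View pics/sc10.png

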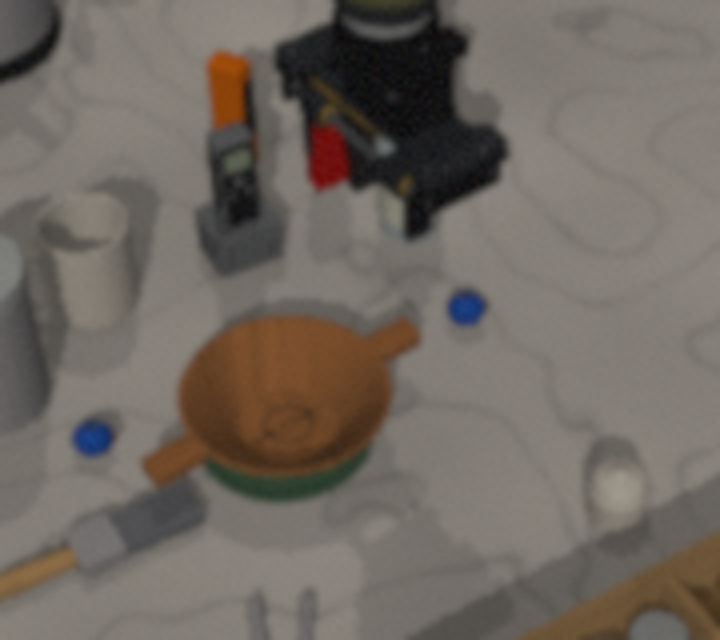

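View pics/top10.png

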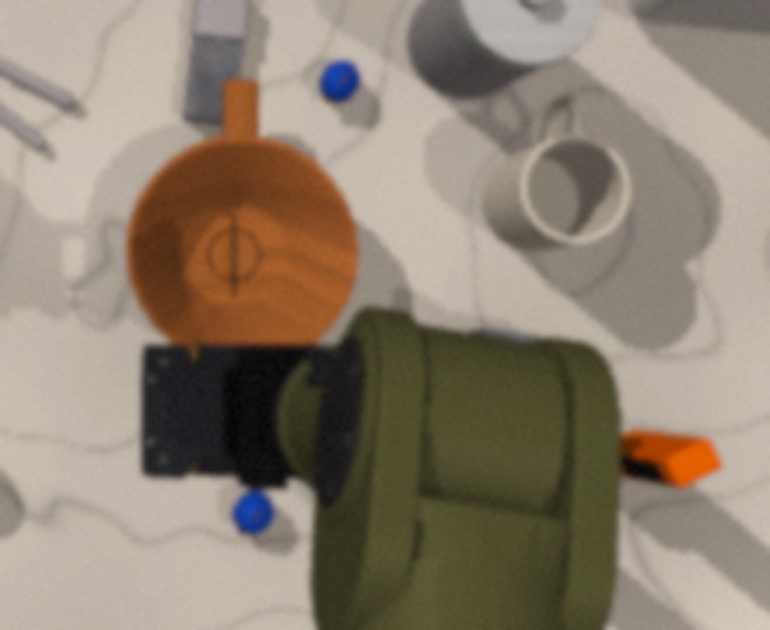

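Run:
```python
from h import *
im=cv2.imread("pics/top0.png")[205:250,420:475];cv2.imwrite("pics/zm.png",cv2.resize(im,None,fx=12,fy=12,interpolation=cv2.INTER_CUBIC))
im=cv2.imread("pics/scene0.png")[105:165,255:315];cv2.imwrite("pics/zs.png",cv2.resize(im,None,fx=10,fy=10,interpolation=cv2.INTER_CUBIC))
print("mark",atz("top",(366.6,192.3),.013),tri([287.2,195.7],[365.1,190.2]))
```

```text
mark [ 0.56760652 -0.08722642  0.013     ] (array([ 0.57641492, -0.08521321,  0.02101154]), np.float64(0.004981563145146021))
```

View pics/zm.png

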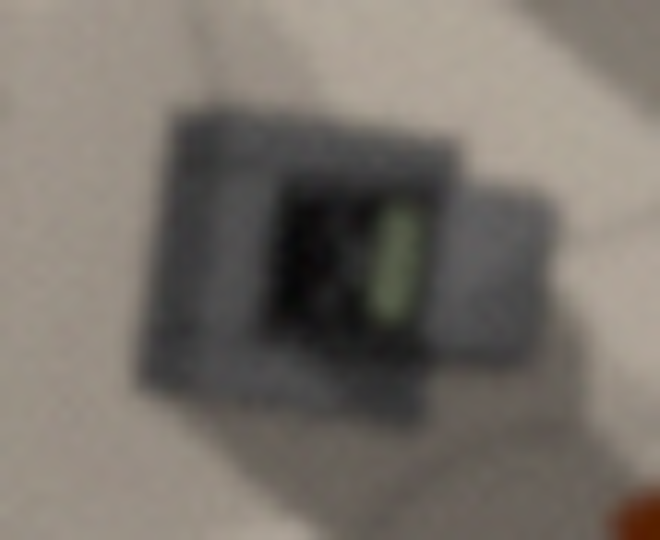

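View pics/zs.png

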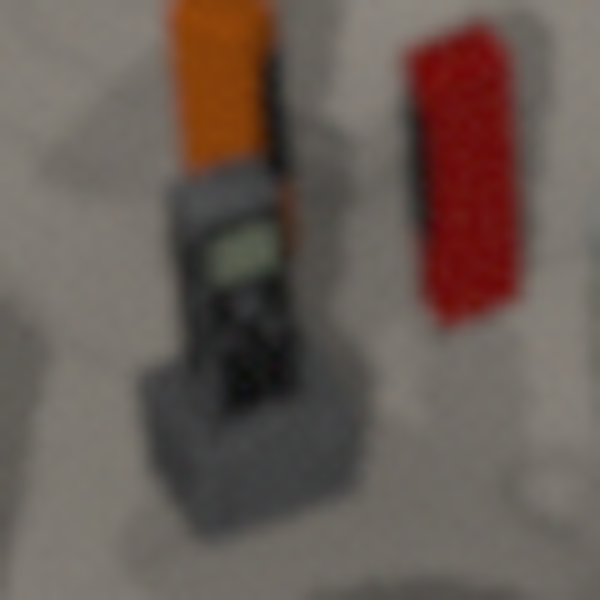

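Run:
```python
from h import *
f=lambda q,z:atz("top",(q[0]/12-.5+420,q[1]/12-.5+205),z)
c=np.array([f(q,.136) for q in((458,180),(555,195),(540,365),(430,352))]);print(np.round(c,4),c.mean(0))
c=np.array([f(q,.044) for q in((175,110),(460,148),(425,420),(140,390))]);print(np.round(c,4))
# predicted projections
for X in((.473,-.288,.136),(.473,-.288,.044)):
  print(X,proj("top",X),(proj("top",X)+.5-[420,205])*12,(proj("scene",X)+.5-[255,105])*10)
```

```text
[[ 0.4965 -0.2869  0.136 ]
 [ 0.4938 -0.3063  0.136 ]
 [ 0.4601 -0.3029  0.136 ]
 [ 0.4624 -0.281   0.136 ]] [ 0.47823574 -0.29428869  0.136     ]
[[ 0.5119 -0.2604  0.044 ]
 [ 0.5045 -0.3232  0.044 ]
 [ 0.4452 -0.3149  0.044 ]
 [ 0.4508 -0.2524  0.044 ]]
(0.473, -0.288, 0.136) [458.21856545 229.40926806] [464.62278536 298.9112167 ] [238.26170268 191.3487329 ]
(0.473, -0.288, 0.044) [444.62634107 228.67348816] [301.51609283 290.08185787] [259.87837328 394.2567948 ]
```

Run:
```python
from h import *
c=(.478,-.294);a=np.radians(-7.5);Rz=np.array([[np.cos(a),-np.sin(a)],[np.sin(a),np.cos(a)]])
def box(im,cam,o,s,w,d,z0,z1,col):
    P8=[[np.r_[Rz@[sx*w/2,sy*d/2]+c,z] for sx,sy in((1,1),(1,-1),(-1,-1),(-1,1))] for z in(z0,z1)]
    for k in(0,1):
        pts=np.array([(proj(cam,p)+.5-o)*s for p in P8[k]]).astype(int);cv2.polylines(im,[pts],True,col,1)
for f,cam,o,s in(("zm","top",(420,205),12),("zs","scene",(255,105),10)):
    im=cv2.imread(f"pics/{f}.png");box(im,cam,o,s,.036,.024,.044,.136,(0,255,255));box(im,cam,o,s,.064,.052,0,.044,(255,255,0));cv2.imwrite(f"pics/{f}2.png",im)
a,b=cv2.imread("pics/zm2.png"),cv2.imread("pics/zs2.png");H=540
cv2.imwrite("pics/zz.png",cv2.resize(np.hstack([cv2.resize(a,(660,540)),cv2.resize(b,(540,540))]),(800,360)))
```

```text
(no output)
```

View pics/zz.png

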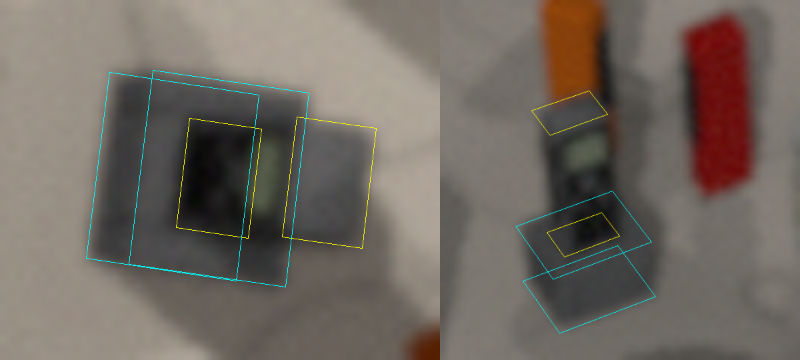

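Run:
```python
from plan import *
print(atz("top",(483.8,250.1),.077))
plan([.478,-.2925,.36],down(np.radians(-97.5)),5)
```

```text
[ 0.42083047 -0.37573632  0.077     ]
rows 5 turn/row [0.026 0.001 0.001]
0 [ 1.3 40.9 -4.1]
1 [ 1.3 40.8 -5.1]
2 [ 1.4 40.6 -6.2]
3 [ 1.4 40.4 -7.3]
4 [ 1.4 40.2 -8.3]
```

```bash
python3 -m crank '[1,41,-4,0.026,0.001,0.001,56, 1,41,-5,0.026,0.001,0.001,56, 1,41,-6,0.026,0.001,0.001,56, 1,40,-7,0.026,0.001,0.001,56, 1,40,-8,0.026,0.001,0.001,56]'
python3 - <<'E'
from plan import *
plan([.478,-.2925,.277],down(np.radians(-97.5)),2)
img("scene","sc11",(220,60,400,220),4)
img("top","top11",(360,150,540,310),4)
E
```

```text
time: 14.6
position: [0.4773, -0.2939, 0.3622]
tool_rot: [-2.157, 0.143, 2.153]
ft_force: [0.1, -0.7, 0.5]
grip_width: 0.64
rows 2 turn/row [ 0.    -0.001 -0.001]
0 [42.6 -0.8 -0.2]
1 [42.6 -0.8 -0.2]
```

View pics/sc11.png

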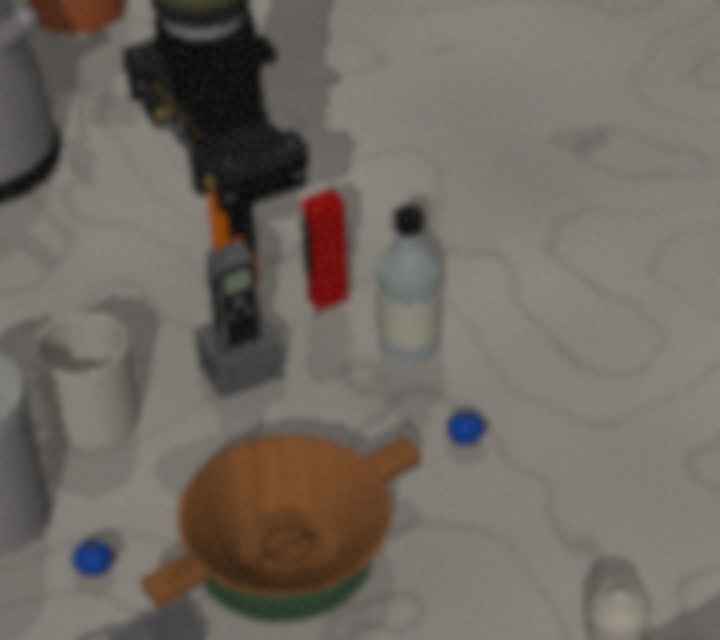

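View pics/top11.png

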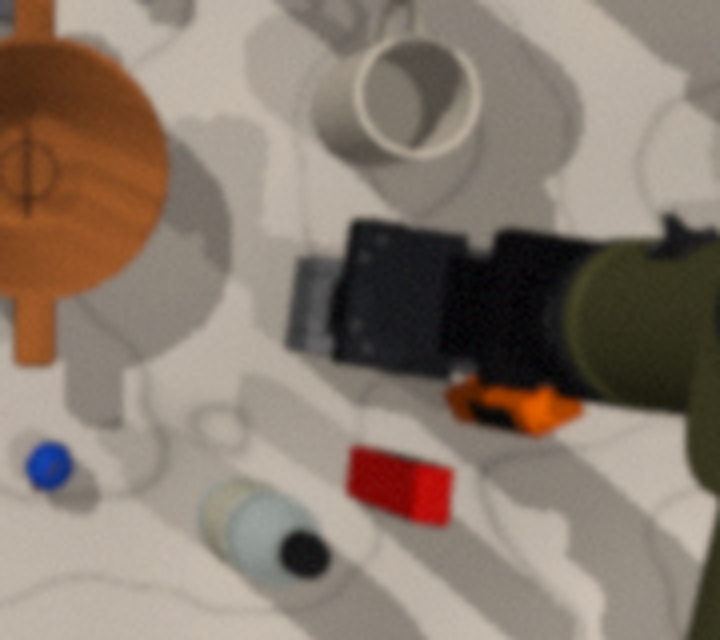

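```bash
python3 -m crank '[30,-1,0,0,0,0,56, 30,-1,0,0,0,0,56, 25,0,0,0,0,0,56, 0,0,0,0,0,0,56, 0,0,0,0,0,0,56]'
python3 - <<'E'
from plan import *
img("scene","sc12",(240,90,320,170),8)
E
```

```text
time: 15.32
position: [0.4781, -0.2906, 0.2784]
tool_rot: [-2.159, 0.142, 2.152]
ft_force: [-0.1, 0.3, -0.1]
grip_width: 0.641
```

View pics/sc12.png

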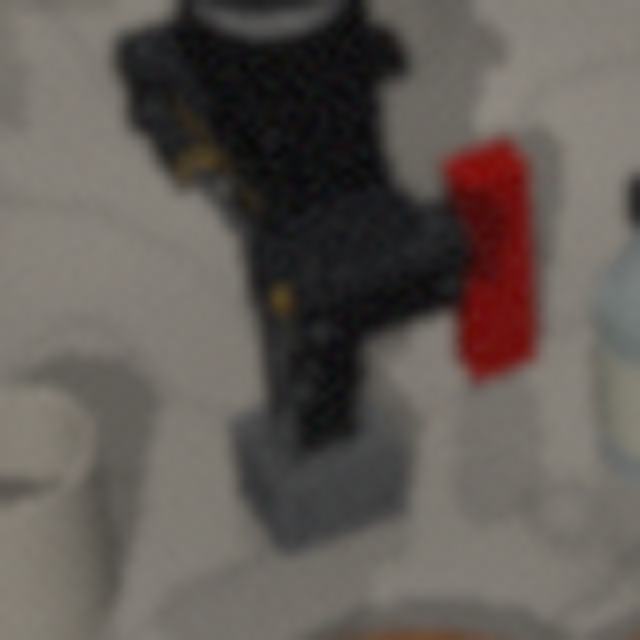

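```bash
python3 -m crank '[0,0,0,0,0,0,35, 0,0,0,0,0,0,26, 0,0,0,0,0,0,15, 0,0,0,0,0,0,10, 0,0,0,0,0,0,10]' 20; python3 -c "
from h import *
print(np.round(ctrl.get_state()['ft_force'],2),np.round(ctrl.get_state()['torque'],2))"
```

```text
time: 16.0
position: [0.4773, -0.2921, 0.2773]
tool_rot: [-2.158, 0.145, 2.153]
ft_force: [-0.0, -4.9, -2.4]
grip_width: 0.274
[-0.03 -4.88 -2.44] [-1.11 -0.05 -0.07]
```

```bash
python3 -m crank '[0,1.5,0,0,0,0,10, 0,0,0,0,0,0,10, 0,0,0,0,0,0,10, 0,0,0,0,0,0,10, 0,0,0,0,0,0,10]' 40; python3 -c "
from h import *
print(np.round(ctrl.get_state()['ft_force'],2),np.round(ctrl.get_state()['torque'],2))"
```

```text
time: 16.62
position: [0.4773, -0.2926, 0.2773]
tool_rot: [-2.158, 0.143, 2.153]
ft_force: [0.7, -4.0, -2.9]
grip_width: 0.272
[ 0.73 -4.05 -2.87] [-1.38 -0.08 -0.01]
```

```bash
python3 -m crank '[0,2,0,0,0,0,10, 0,0,0,0,0,0,10, -10,0,0,0,0,0,10, -15,0,0,0,0,0,10, 0,0,0,0,0,0,10]'; python3 -c "
from h import *
print(np.round(ctrl.get_state()['ft_force'],2),np.round(ctrl.get_state()['torque'],2))
img('scene','sc13',(240,90,320,170),8)"
```

```text
time: 17.25
position: [0.478, -0.2938, 0.3045]
tool_rot: [-2.162, 0.142, 2.151]
ft_force: [0.3, -0.2, -1.2]
grip_width: 0.275
[ 0.27 -0.17 -1.21] [0.09 0.01 0.02]
```

View pics/sc13.png

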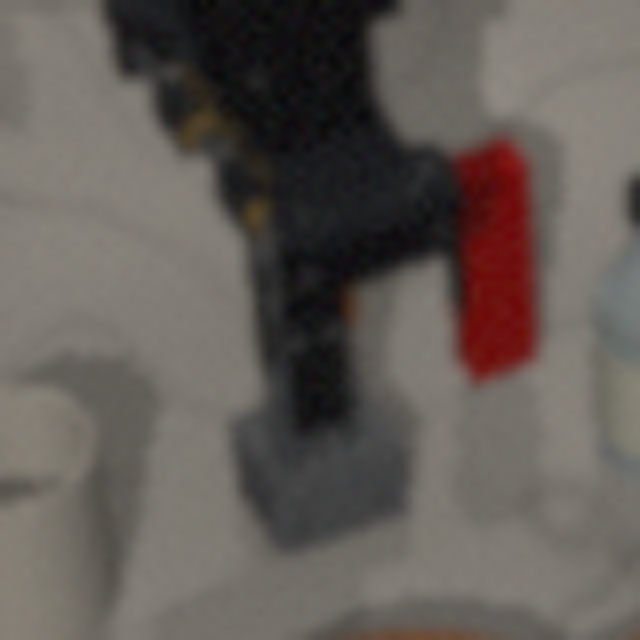

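```bash
python3 -m crank '[-30,0,0,0,0,0,10, -45,0,0,0,0,0,10, -25,0,0,0,0,0,10, 0,0,0,0,0,0,10, 0,0,0,0,0,0,10]'
python3 - <<'E'
from plan import *
plan([.5675,-.087,.36],down(np.radians(-90)),5)
img("scene","sc14",(220,30,340,170),4.2)
img("top","top14",(340,130,540,290),4)
f=lambda q:atz("top",(q[0]/3.5-.36+300,q[1]/3.5-.36+120),.013)
print(f((234,212)),f((235,298)),f((234,254)))
E
```

```text
time: 17.92
position: [0.4766, -0.2937, 0.4007]
tool_rot: [-2.154, 0.14, 2.155]
ft_force: [-0.4, -0.3, -1.0]
grip_width: 0.271
rows 5 turn/row [-0.026  0.    -0.   ]
0 [  8.1 -43.3 -12.7]
1 [  8.1 -43.  -13.8]
2 [  8.1 -42.6 -14.9]
3 [  8.1 -42.2 -16. ]
4 [  8.1 -41.8 -17.1]
[ 0.60043291 -0.08675662  0.013     ] [ 0.53385398 -0.08791686  0.013     ] [ 0.56784211 -0.08694617  0.013     ]
```

View pics/sc14.png

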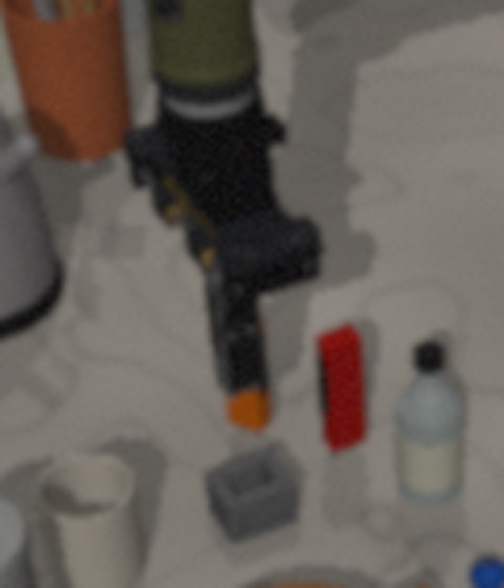

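View pics/top14.png

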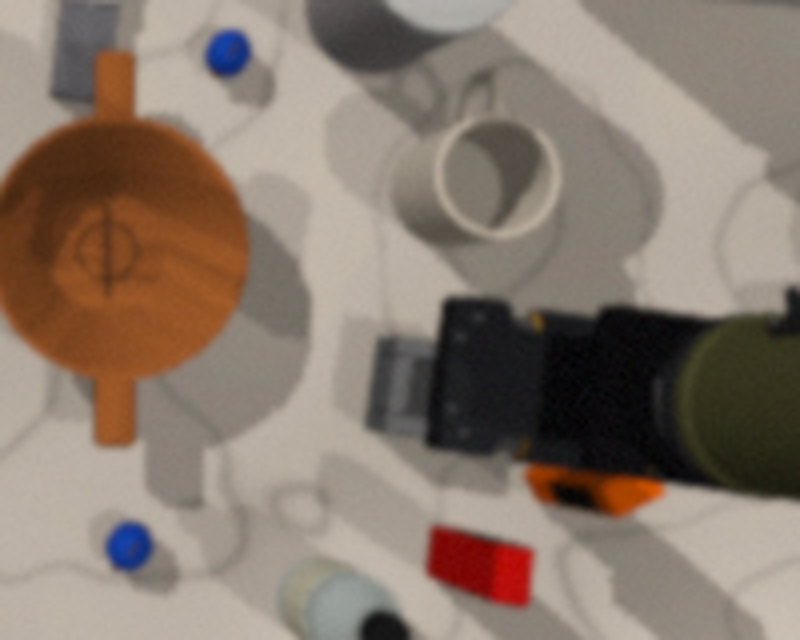

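```bash
python3 -m crank '[8,-43,-13,-0.027,0,0,10, 8,-43,-14,-0.027,0,0,10, 8,-43,-15,-0.027,0,0,10, 8,-42,-16,-0.027,0,0,10, 8,-42,-17,-0.027,0,0,10]'
python3 - <<'E'
from plan import *
plan([.5675,-.087,.31],down(np.radians(-89)),1)
img("scene","sc15",(220,60,360,230),3.5)
img("top","top15",(290,110,440,270),4)
E
```

```text
time: 18.65
position: [0.568, -0.0859, 0.3604]
tool_rot: [2.217, 0.005, -2.218]
ft_force: [1.2, -0.1, -1.0]
grip_width: 0.269
rows 1 turn/row [-0.011  0.    -0.002]
0 [50.4  1.   0.5]
```

View pics/sc15.png

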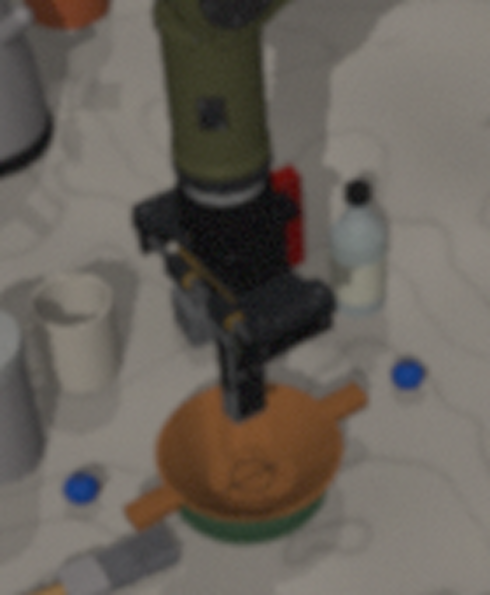

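View pics/top15.png

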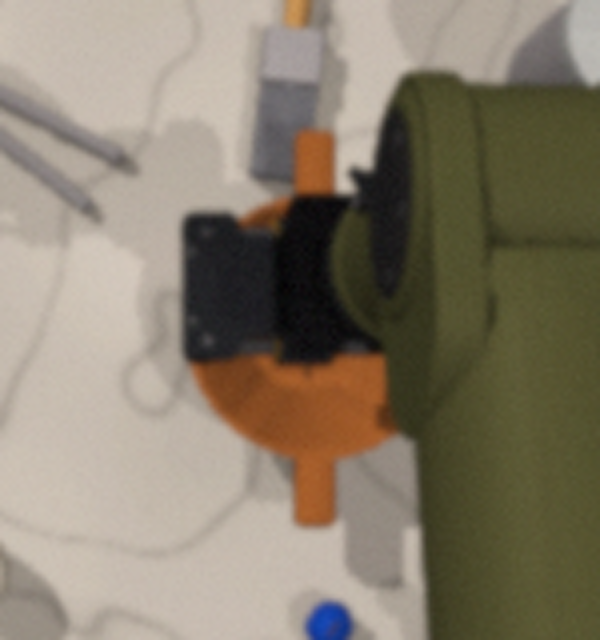

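```bash
python3 -m crank '[25,1,0,-0.011,0,-0.002,10, 20,0,0,0,0,0,10, 10,0,0,0,0,0,10, 0,0,0,0,0,0,10, 0,0,0,0,0,0,10]'
python3 - <<'E'
from plan import *
im=ctrl.get_image("scene")[:,:,::-1];o=(255,135);im=im[o[1]:220,o[0]:330].copy();S=9
im=cv2.resize(im,None,fx=S,fy=S,interpolation=cv2.INTER_CUBIC);cv2.imwrite("pics/sc16raw.png",im)
s=ctrl.get_state();p=np.array(s["position"]);Rt=R.from_rotvec(s["tool_rot"]);print(p,Rt.as_matrix().round(3).tolist())
# case: bottom at flange +.164+.095 along tool x; meter x = -tool z, y=-tool y
def P_(a,b,c): return p+Rt.apply([c,-b,-a])
for c in(.259,.230,.18):
    pts=np.array([(proj("scene",P_(sx*.018,sy*.012,c))+.5-o)*S for sx,sy in((1,1),(1,-1),(-1,-1),(-1,1))]).astype(int);cv2.polylines(im,[pts],True,(0,255,255),1)
for sx in(1,-1):
    q=((proj("scene",P_(sx*.010,0,.271))+.5-o)*S).astype(int);cv2.circle(im,tuple(map(int,q)),5,(255,255,0),1)
t=np.linspace(0,6.3,40);pts=np.array([(proj("scene",[.5676+.0205*np.cos(a),-.087+.0205*np.sin(a),.013])+.5-o)*S for a in t]).astype(int);cv2.polylines(im,[pts],True,(0,255,0),1)
cv2.imwrite("pics/sc16.png",im)
E
```

```text
time: 19.38
position: [0.5684, -0.0883, 0.3078]
tool_rot: [2.216, 0.018, -2.21]
ft_force: [1.1, -1.3, -0.7]
grip_width: 0.269
[ 0.5684073  -0.08828606  0.30801376] [[0.003, 0.016, -1.0], [-0.0, -1.0, -0.016], [-1.0, 0.0, -0.003]]
```

View pics/sc16.png

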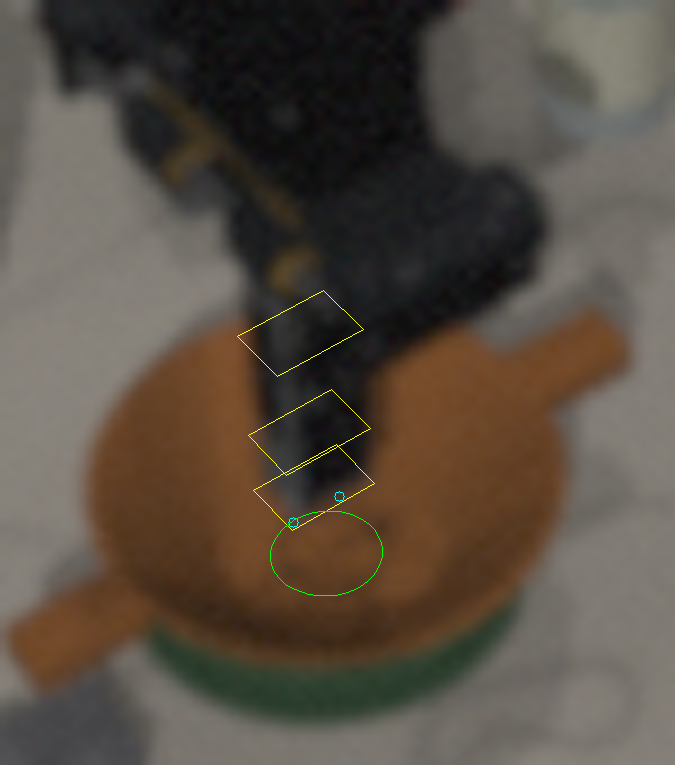

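View pics/sc16raw.png

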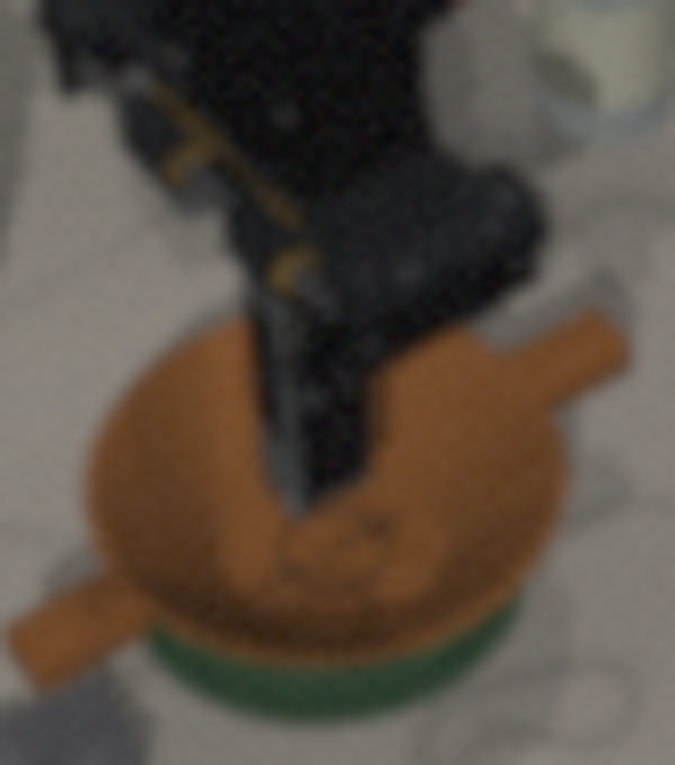

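```bash
python3 -m crank '[7,0,0,0,0,0,10, 7,0,0,0,0,0,10, 0,0,0,0,0,0,10, 0,0,0,0,0,0,10, 0,0,0,0,0,0,10]'
cat > fz.py <<'E'
from plan import *
f=[];z=[]
for i in range(6):
    ctrl.get_image("scene");s=ctrl.get_state();f.append(s["ft_force"]);z.append(s["position"])
print("F",np.round(np.mean(f,0),2),"sd",np.round(np.std(f,0),2),"p",np.round(np.mean(z,0),4))
E
python3 fz.py
```

```text
time: 20.05
position: [0.5682, -0.0882, 0.2933]
tool_rot: [2.216, 0.018, -2.211]
ft_force: [-0.5, -0.2, -1.1]
grip_width: 0.272
F [-0.03 -0.24 -0.84] sd [0.28 0.55 0.26] p [ 0.5681 -0.0882  0.2932]
```

```bash
python3 -m crank '[2,0,0,0,0,0,10, 2,0,0,0,0,0,10, 0,0,0,0,0,0,10, 0,0,0,0,0,0,10, 0,0,0,0,0,0,10]'; python3 fz.py
python3 -m crank '[1,0,0,0,0,0,10, 1,0,0,0,0,0,10, 0,0,0,0,0,0,10, 0,0,0,0,0,0,10, 0,0,0,0,0,0,10]';python3 fz.py
python3 - <<'E'
from plan import *
img("scene","sc17",(270,150,320,215),10)
E
```

```text
time: 20.98
position: [0.5681, -0.0882, 0.2891]
tool_rot: [2.215, 0.018, -2.211]
ft_force: [-0.8, -0.7, -1.3]
grip_width: 0.276
F [ 0.13  0.08 -1.26] sd [0.68 0.53 0.48] p [ 0.5681 -0.0882  0.2891]
time: 21.9
position: [0.5681, -0.0882, 0.2871]
tool_rot: [2.215, 0.018, -2.211]
ft_force: [0.2, 0.1, -0.8]
grip_width: 0.274
F [ 0.03 -0.19 -1.02] sd [0.41 0.42 0.29] p [ 0.5681 -0.0882  0.2871]
```

View pics/sc17.png

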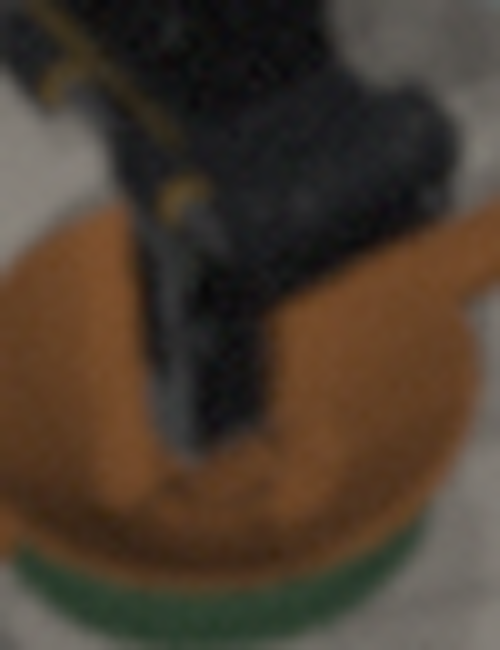

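```bash
python3 -m crank '[1,0,0,0,0,0,10, 1,0,0,0,0,0,10, 0,0,0,0,0,0,10, 0,0,0,0,0,0,10, 0,0,0,0,0,0,10]'; python3 fz.py
python3 -m crank '[1,0,0,0,0,0,10, 0,0,0,0,0,0,10, 0,0,0,0,0,0,10, 0,0,0,0,0,0,10, 0,0,0,0,0,0,10]';python3 fz.py
```

```text
time: 22.88
position: [0.5681, -0.0882, 0.2851]
tool_rot: [2.215, 0.018, -2.211]
ft_force: [-0.3, 0.4, -0.8]
grip_width: 0.27
F [-0.09 -0.29 -0.96] sd [0.32 0.4  0.51] p [ 0.5681 -0.0882  0.2851]
time: 23.8
position: [0.5681, -0.0882, 0.2841]
tool_rot: [2.215, 0.018, -2.211]
ft_force: [-0.3, 0.4, -1.9]
grip_width: 0.269
F [-0.16  0.14 -1.1 ] sd [0.51 0.56 0.45] p [ 0.5681 -0.0882  0.2841]
```

```bash
python3 -m crank '[1,0,0,0,0,0,10, 0,0,0,0,0,0,10, 0,0,0,0,0,0,10, 0,0,0,0,0,0,10, 0,0,0,0,0,0,10]'; python3 fz.py
python3 -m crank '[1,0,0,0,0,0,10, 0,0,0,0,0,0,10, 0,0,0,0,0,0,10, 0,0,0,0,0,0,10, 0,0,0,0,0,0,10]';python3 fz.py
```

```text
time: 24.72
position: [0.5681, -0.0882, 0.2831]
tool_rot: [2.215, 0.018, -2.211]
ft_force: [-0.3, 0.1, 1.1]
grip_width: 0.269
F [-0.14 -0.12  0.28] sd [0.47 0.56 0.61] p [ 0.5681 -0.0882  0.2831]
time: 25.65
position: [0.5681, -0.0882, 0.2821]
tool_rot: [2.215, 0.018, -2.211]
ft_force: [-0.3, -0.1, 0.4]
grip_width: 0.276
F [-0.09 -0.04  0.66] sd [0.49 0.72 0.35] p [ 0.5681 -0.0882  0.2821]
```

Run:
```python
from plan import *
im=cv2.imread("pics/sc14.png")[420:560,180:330];cv2.imwrite("pics/z14.png",cv2.resize(im,None,fx=5,fy=5,interpolation=cv2.INTER_CUBIC))
im=ctrl.get_image("scene")[:,:,::-1];o=(270,150);im=im[o[1]:215,o[0]:320].copy();S=11
im=cv2.resize(im,None,fx=S,fy=S,interpolation=cv2.INTER_CUBIC)
im=np.clip(im.astype(float)*1.8,0,255).astype(np.uint8);raw=im.copy()
s=ctrl.get_state();p=np.array(s["position"]);Rt=R.from_rotvec(s["tool_rot"])
def P_(a,b,c): return p+Rt.apply([c,-b,-a])
for c in(.259,):
    pts=np.array([(proj("scene",P_(sx*.018,sy*.012,c))+.5-o)*S for sx,sy in((1,1),(1,-1),(-1,-1),(-1,1))]).astype(int);cv2.polylines(im,[pts],True,(0,255,255),1)
t=np.linspace(0,6.3,40);pts=np.array([(proj("scene",[.5676+.0205*np.cos(a),-.087+.0205*np.sin(a),.013])+.5-o)*S for a in t]).astype(int);cv2.polylines(im,[pts],True,(0,255,0),1)
cv2.imwrite("pics/sc18.png",cv2.resize(np.hstack([raw,im])[150:],(800,410)))
```

```text
(no output)
```

View pics/sc18.png

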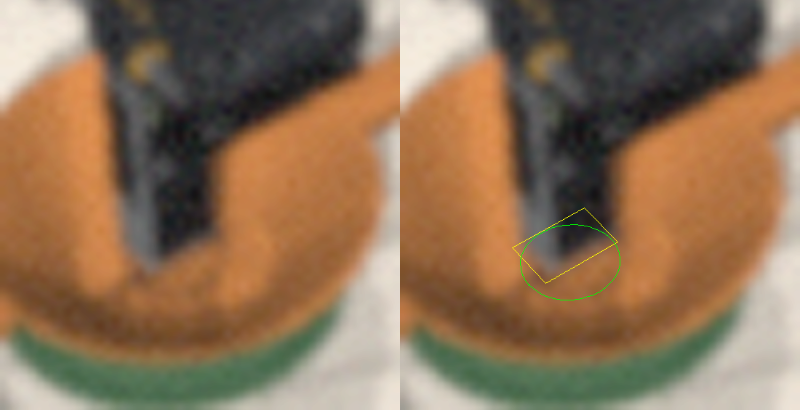

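View pics/z14.png

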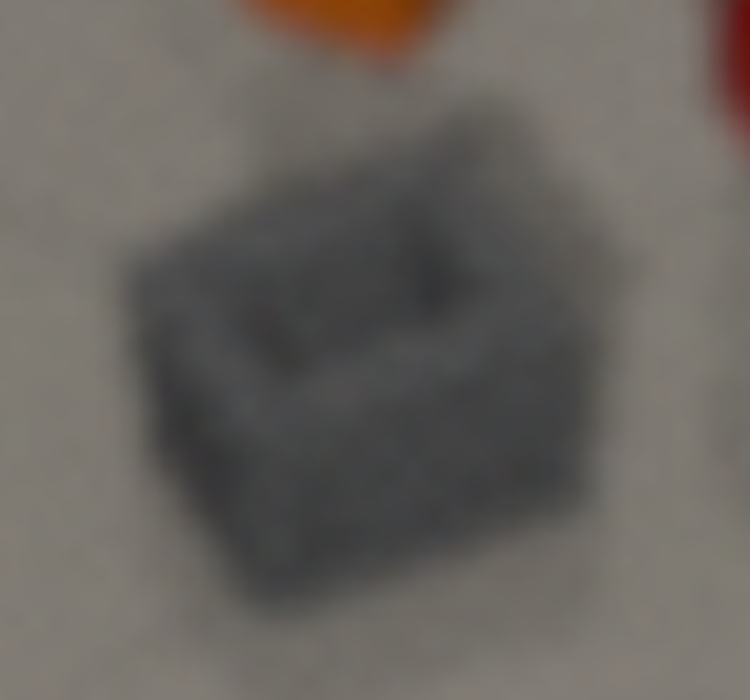

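```bash
python3 - <<'E'
from plan import *
print(atz("scene",(279.6-.38,143.6-.38),.044))
print(tri([287.2,195.7],[366.5,192.4]),atz("scene",[287.2,195.7],.013))
E
python3 -m crank '[1,0,0,0,0,0,10, 1,0,0,0,0,0,10, 0,0,0,0,0,0,10, 0,0,0,0,0,0,10, 0,0,0,0,0,0,10]'; python3 fz.py
```

```text
[ 0.47456779 -0.29380984  0.044     ]
(array([ 0.57201165, -0.09097342,  0.01244733]), np.float64(0.006008505681067737)) [ 0.57641931 -0.09504921  0.013     ]
time: 26.62
position: [0.5681, -0.0882, 0.2801]
tool_rot: [2.215, 0.018, -2.211]
ft_force: [-0.1, 0.7, 1.5]
grip_width: 0.276
F [ 0.   -0.15  1.52] sd [0.31 0.3  0.39] p [ 0.5681 -0.0882  0.2801]
```

Run:
```python
from plan import *
print(atz("scene",(288/4-.38+220,426/4-.38+90),.013), atz("top",(107/4-.38+340,251/4-.38+130),.013))
im=cv2.imread("pics/sc10.png")[380:480,220:360];a=cv2.resize(im,None,fx=5,fy=5,interpolation=cv2.INTER_CUBIC)
im=cv2.imread("pics/top14.png")[190:310,40:180];b=cv2.resize(im,(700,600),interpolation=cv2.INTER_CUBIC)
cv2.imwrite("pics/ring.png",cv2.resize(np.hstack([cv2.resize(a,(700,500)),cv2.resize(b,(583,500))]),(800,312)))
```

```text
[ 0.56584187 -0.08477225  0.013     ] [ 0.56740683 -0.08660399  0.013     ]
```

View pics/ring.png

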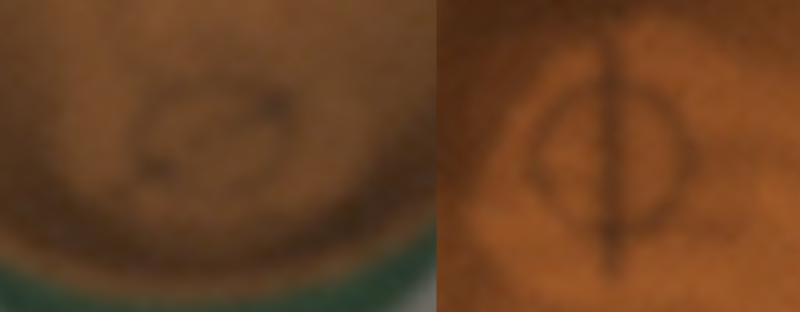

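```bash
python3 -m crank '[-6,0,0,0,0,0,10, 0,-2.5,0,0,0,0,10, 0,0,0,0,0,0,10, 2,0,0,0,0,0,10, 2,0,0,0,0,0,10]'; python3 -m crank '[1,0,0,0,0,0,10, 1,0,0,0,0,0,10, 0,0,0,0,0,0,10, 0,0,0,0,0,0,10, 0,0,0,0,0,0,10]'; python3 fz.py
python3 - <<'E'
from plan import *
s=ctrl.get_state();M=R.from_rotvec(s["tool_rot"]).as_matrix();print("tilt deg",np.degrees(np.arccos(-M[2,0])),"yaw",np.degrees(np.arctan2(M[1,2],-M[0,2])))
img("scene","sc20",(200,60,470,310),2.3);img("top","top20",(160,110,440,300),2.8)
E
```

```text
time: 27.55
position: [0.568, -0.0857, 0.2819]
tool_rot: [2.215, 0.018, -2.212]
ft_force: [-0.1, 0.4, 0.3]
grip_width: 0.276
time: 28.18
position: [0.568, -0.0857, 0.2801]
tool_rot: [2.215, 0.018, -2.211]
ft_force: [-0.8, 0.4, 1.8]
grip_width: 0.273
F [-0.77  0.4   1.66] sd [0.22 0.59 0.24] p [ 0.568  -0.0857  0.2801]
tilt deg 0.09837595278694251 yaw -0.9466292402568688
```

View pics/sc20.png

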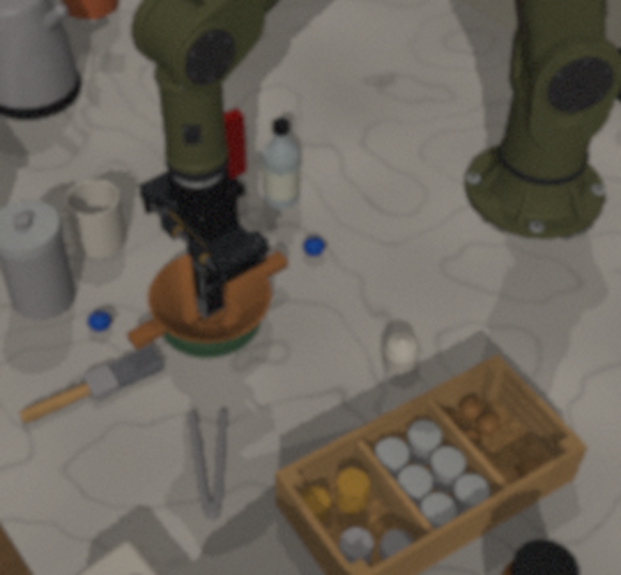

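View pics/top20.png

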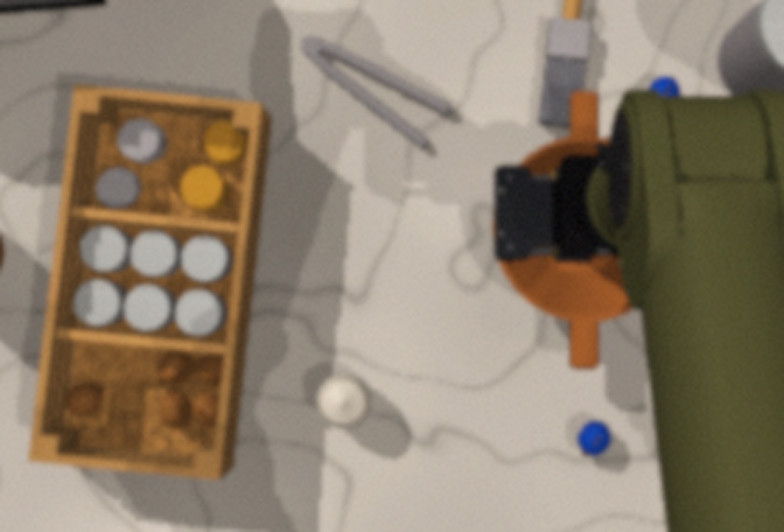

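Run:
```python
from h import *
im=cv2.resize(ctrl.get_image("top")[222:285,168:250][:,:,::-1],None,fx=9,fy=9,interpolation=cv2.INTER_CUBIC)
cv2.imwrite("pics/bay.png",np.clip(im*1.0*2-30,0,255).astype(np.uint8))
```

```text
(no output)
```

View pics/bay.png

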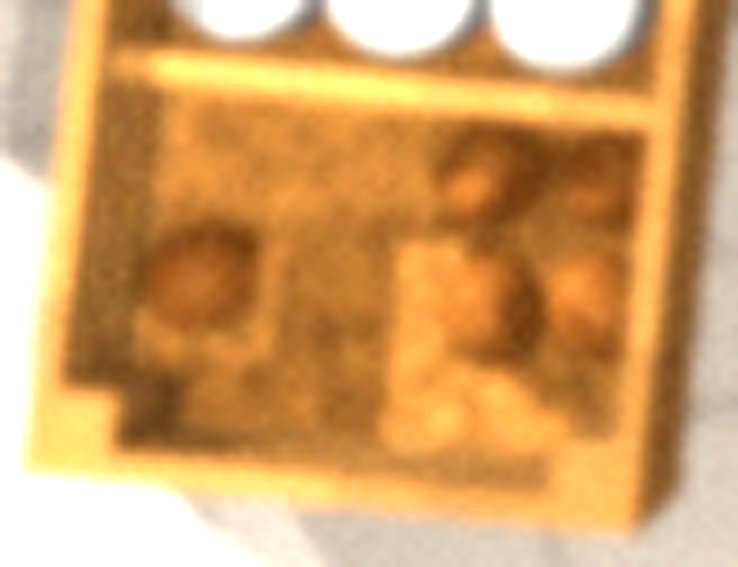

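The zoomed view shows all five walnuts in the bay, one on the left at (200,275) and four on the right, all lying flat. I'm handing the job in.

```bash
python3 -c "
from bench import ctrl
print(ctrl.close_job())"
```

```text
the job is handed in; nothing more can be done
None
```

The job was handed in after about 28 s of the 72 s allowed, with the meter still held pressed on the bowl floor. `close_job` gave no verdict.

**What I did**
- I tipped the walnuts into the crate's empty bay (the one nearest the robot) and stood the bowl back upright on the pad. I then let it go, took the grey meter from its stand and pressed its pins onto the bowl floor.

**Last checks**
- **Walnuts:** all five show in the empty bay in the top picture, lying flat.
- **Bowl:** it looks upright, about 2–4 mm from the pad's centre. The fingers are well above the rim.
- **Pins:** first contact came at the expected height, and they are now pressed about 4 mm. That is about 2.7 N above the unloaded reading, or about half-way.
- **Meter:** the tool is 0.1° from vertical and within about 2° of the grain; this assumes the meter has not turned in the fingers. The grip is 40 N.
- **Bystanders:** none looked moved in the pictures. I did not measure them.

**What disagreed**
- **Pin position:** in the scene camera, the case sat 3–4 mm off its predicted place. The empty socket also suggested the meter sits about 3 mm off along x in the grip. Before pressing for the last time I shifted the meter 2.5 mm in y. I put the pins within about 4 mm of the ring's centre (10 mm allowed), but they could not be seen directly.
- **Ring position:** the network placed the ring up to 10 mm from where I read it. I used my own reading because both cameras agreed on it to about 2 mm.

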